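# Stow tin and contact cleaner in the bench crate and open the safety cap

### The arm

A 6-joint arm with a two-finger parallel gripper is mounted at the origin on the work surface. World frame = base frame: x ahead of the robot, y to its left, z up, the work surface at z = 0. Lengths are in m, angles in rad, forces in N, time in s.
With the tool pointing down it reaches from about 0.35 to 0.775 m from the base axis. Payload 5.5 kg.
Tool frame: the origin (TCP) lies on the mounting face of the last link; the fingertips stand 173 mm ahead of it and the grasp point (between the pads) lies 155 mm ahead of it; z points along the fingers, y is the direction in which the jaws open and shut (so a half turn about z gives the same grasp; the last joint's range is limited). The gripper opens to 85 mm and grips with 20 to 120 N. Pads are 22 mm wide; open, the fingers measure 114 mm over their backs; the gripper's body (76 mm by 85 mm) begins 54 mm behind the grasp point. The pads swing forward as they close: fully open they stand 13 mm farther back than shut.
Start: joints at [1.12, 0.313, 0.046, 1.304, 0, 1.431], TCP at [0.176, 0.547, 0.405] pointing down, gripper open.
Joint ranges: [-2.76, 2.76], [-0.86, 1.69], [-1.03, 1.26], [-2.2, 2.34], [-1.47, 1.5], [-3.14, 3.14]. Speed limits (rad/s): [2.57, 2.57, 3.14, 3.14, 3.14, 3.14].

### API

Orientations are given as a unit quaternion [w, x, y, z].
In Python, from workcell import get_state, eyes, env gives the robot as it stands. The module is installed in compiled form; this text tells all that it offers.
- The arm moves only by the tool carry_out, never from a script. Its argument "motion" is a list of rows, each an object of numbers: "jaw": the opening, from -1 (shut) to 1 (fully open); "tx", "ty", "tz": the shift along the tool's x, y, z in cm; "wx", "wy", "wz": the turn, a rotation vector about the tool's x, y, z in degrees. In form: [{"jaw": .., "tx": .., "ty": .., "tz": .., "wx": .., "wy": .., "wz": ..}, ...]. A call has 1 to 20 rows; each row shifts and turns the commanded pose from where the row before left it, along the tool's axes as they then stand; what a row does not reach is not made up. A row lasts 1/8 s, in which the tool goes at most 62.5 mm and 10.7 degrees, less where a joint would pass 70% of its speed; a pose out of reach is approached as far as the arm can. A call with a gripper value outside its range is refused whole. The fingers move at their own pace and stop on an object; "force" is the grip in N (left out, the last holds). Time passes only in rows, so rows that do not move let the fingers close. It gives the time, the measured TCP pose, the force and the opening at its end, in the units of the state.
- get_state(): the state, without advancing time (a new reading comes with each control period).
- eyes.read_camera(name): name is "scene" or "top" or "wrist"; returns the picture (480x640x3 uint8, blue, green, red); there is no depth.
- eyes.calibration(name): a dict with "K" (3x3 intrinsics, pixels), "camera_from_world" (4x4, takes a point from world to camera coordinates). Camera axes: x right, y up, looking along -z (the intrinsics and any distortion apply to the point x, -y, -z); pixel columns grow to the right and rows downward; lengths in m; the calibration is good to about 2 mm. A picture is of the moment at which its call begins: read the wrist's pose just before it. calibration takes no time and is no camera call; for the wrist camera it gives the pose at the moment of the call.
- env.hand_in(): hands the job in, once; it reports no verdict.
The state is a dict: "clock": time; "joint_pos": joint angles; "qvel": joint speeds; "tau": joint torques, N m; "tcp_pos": TCP position; "orientation": TCP orientation; "wrist_force": force on the tool from outside, world axes, zero at the start; "ft_torque": the same for the moment, N m; "finger_gap": finger opening in m.
Only numpy, scipy, OpenCV 4.12 (cv2) and the standard library are available. Lean on these libraries where they do the work, as an engineer would, in place of code of your own. Each camera call takes 0.05 s, during which the arm holds its last target.

### The job

On the radio repair bench, stand the green tin and the square cleaner bottle (its red cap still on) upright in the two empty cells of the wooden crate, one per cell and either way round, and let go of both. Then open the bottle where it stands: press its push-and-turn cap down, twist it counter-clockwise about a quarter turn while pressed, lift it off and finish while still holding it level in the gripper, straight above the bottle and roughly 5 to 10 cm clear of its neck. Keep the bottle and the tin upright all along, and leave the jar, the radio and the screwdriver where they are.

Things in the scene. Friction and masses are not known exactly. Their poses are not given: they have to be found in the camera images.
- crate: open wooden crate fixed to the bench, 78 mm (its x) by 222 mm (its y), 50 mm high; three square cells 66 x 66 mm in a row along its y, 72 mm apart, walls 6 mm, inner floor 6 mm above the bench. Origin: centre of the underside; z up. The cell at its -y end holds the jar, the other two are empty
- cell_left (a point): centre of the inner floor of the empty cell at the crate's +y end (axes as the crate's)
- cell_mid (a point): centre of the inner floor of the empty middle cell (axes as the crate's)
- bottle: white square bottle with yellow and blue band, loose, 0.25 to 0.5 kg; body 56 x 56 mm, 100 mm high, sides along its x and y; round neck above, hidden by the cap (liner top at 125 mm). 132 mm high with the cap, which can carry it. Origin: centre of the underside; z up. Fits a cell squarely, 5 mm spare each side; the cell stops it turning beyond about 10 degrees
- cap: red ribbed safety cap, loose, 20 g, 41 mm across, 24 mm high. Origin: centre of its underside, 108 mm above the bottle's underside when on; z up, x along its white pointer (the bottle's x when closed). Locked as it stands. Pushed down 2.5 to 4.5 mm it turns counter-clockwise (from above); at 45 to 130 degrees relative to the bottle it is free and lifts off. Never turns clockwise
- liner (a joint): travel of the sprung liner under the cap: 0 with the cap up, grows to 0.0045 m at the stop as the cap is pressed down. Spring force on the cap 3 N at rest, 6 N at 2.2 mm, 9.4 N at the stop
- tin: round green tin with a paper band, loose, 0.18 to 0.35 kg, 54 mm across, 85 mm high. Origin: centre of the underside; z up
- jar: amber glass jar with a steel lid, 50 mm across, 75 mm high, standing in the crate's -y end cell; leave alone. Origin: centre of the underside
- radio: dark two-way radio, 170 mm (its x) by 160 mm by 50 mm high, knobs 16 mm out of its -x face, lying on the bench; leave alone. Origin: centre of the underside
- driver: screwdriver lying on the bench; leave alone. Origin: on its axis

How it is judged:
By the outcome, as a careful person would: the job done as asked, in the order asked, and still so for the second after the job is handed in, while the arm keeps its last pose, push and grip.
It also fails if it takes over 64 s, if anything falls off the work surface, if the arm or the gripper's body presses on something with over 40 N, if the wrist force passes 120 N, or if a joint passes its speed limit or range.

## Working session

There is one attempt and no reset: what is moved stays moved. The work goes in short steps, Python scripts to look and compute and a tool call to move; the robot and the scene stay as the last step left them, time stands still between calls to the robot, and variables do not carry over. Pictures are saved under pics/ and viewed, and the job is handed in when it is done.

Besides the shell and the picture viewer there is one more tool, called after "Call:" as name(argument=value, ...) on one line, values as JSON. carry_out: Moves the arm, as the interface text tells. Its arguments: {"type":"object","properties":{"motion":{"type":"array"},"force":{"type":"number"}},"required":["motion"]}

```bash
mkdir -p pics; ls; python3 - <<'E'
from workcell import get_state, eyes, env
import cv2, numpy as np
s=get_state(); print(s)
for n in ("scene","top","wrist"):
    c=eyes.calibration(n); print(n,c)
    cv2.imwrite(f"pics/{n}0.png",eyes.read_camera(n))
E
```

```text
pics
{'clock': 0.0, 'joint_pos': array([ 1.12041734e+00,  3.14028397e-01,  4.49356084e-02,  1.30358238e+00,
       -6.08321430e-06,  1.43119342e+00]), 'qvel': array([ 5.72355581e-04,  1.17025194e-03, -5.78493333e-05, -8.93936508e-05,
       -1.78253679e-03, -5.82566209e-04]), 'tau': array([ 2.39140652e-03, -4.80620706e+01,  2.98535442e+01,  1.91245554e-02,
       -1.77289462e-04,  5.67350156e-06]), 'tcp_pos': array([0.17575625, 0.54726799, 0.4037749 ]), 'orientation': array([-2.70207922e-04,  1.54763405e-01,  9.87951115e-01, -8.99724035e-04]), 'wrist_force': array([-0.25942401, -0.28145979, -0.60472784]), 'ft_torque': array([ 0.00244712, -0.02267737, -0.02676663]), 'finger_gap': 0.08529318581594908}
scene {'K': array([[437.28388164,   0.        , 311.69702093],
       [  0.        , 437.28388164, 240.57164132],
       [  0.        ,   0.        ,   1.        ]]), 'camera_from_world': array([[ 0.11701426,  0.99306687, -0.01121818, -0.00506429],
       [-0.58507841,  0.07805915,  0.80721126,  0.22716363],
       [ 0.80249045, -0.08789172,  0.59015602, -1.53379295],
       [ 0.        ,
[... 208 characters left out ...]
'camera_from_world': array([[-0.00747035, -0.99989263, -0.01260617, -0.04352468],
       [ 0.98877433, -0.00926743,  0.14912892, -0.55529844],
       [-0.14922974, -0.01135061,  0.9887374 , -1.21521512],
       [ 0.        ,  0.        ,  0.        ,  1.        ]])}
wrist {'K': array([[391.21427507,   0.        , 329.72626844],
       [  0.        , 391.21427507, 240.82503005],
       [  0.        ,   0.        ,   1.        ]]), 'camera_from_world': array([[ 0.30455958,  0.95249258, -0.00116122, -0.57511916],
       [-0.90461562,  0.28886883, -0.3134093 ,  0.0411272 ],
       [-0.29818459,  0.09650227,  0.94961743, -0.3806075 ],
       [ 0.        ,  0.        ,  0.        ,  1.        ]])}
```

View pics/scene0.png

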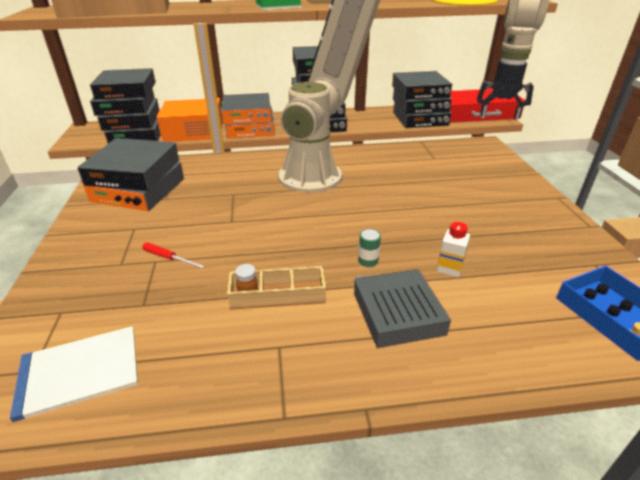

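View pics/top0.png

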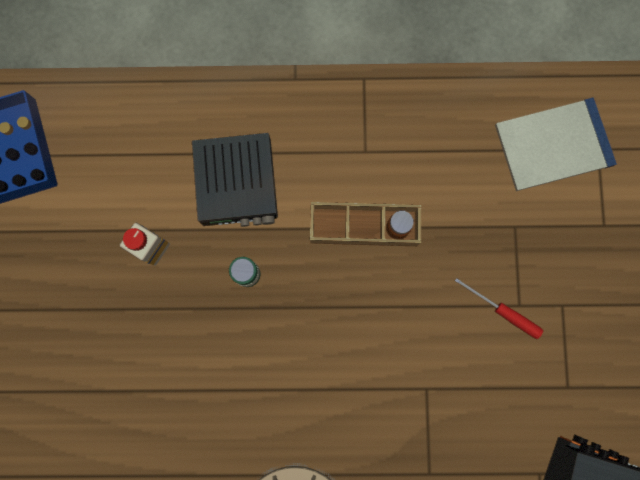

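View pics/wrist0.png

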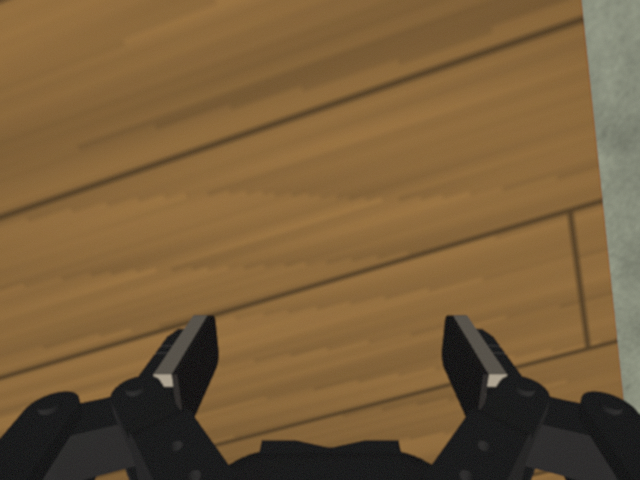

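```bash
cat > h.py <<'E'
import numpy as np, cv2
from workcell import get_state, eyes, env
def cast(cal,uv,z):
    K,T=cal["K"],cal["camera_from_world"]
    R,t=T[:3,:3],T[:3,3]; o=-R.T@t
    uv=np.atleast_2d(np.asarray(uv,float))
    d=np.c_[(uv[:,0]-K[0,2])/K[0,0],-(uv[:,1]-K[1,2])/K[1,1],-np.ones(len(uv))]@R
    s=(z-o[2])/d[:,2]
    return o+s[:,None]*d
def proj(cal,p):
    K,T=cal["K"],cal["camera_from_world"]
    c=np.atleast_2d(p)@T[:3,:3].T+T[:3,3]
    return np.c_[K[0,0]*c[:,0]/-c[:,2]+K[0,2],K[1,1]*-c[:,1]/-c[:,2]+K[1,2]]
def blobs(mask,amin=30):
    cs,_=cv2.findContours(mask.astype(np.uint8),cv2.RETR_EXTERNAL,cv2.CHAIN_APPROX_NONE)
    return [c for c in cs if cv2.contourArea(c)>amin]
E
python3 - <<'E'
from h import *
a=cv2.imread("pics/top0.png")
for i,(x,y) in enumerate([(100,200),(200,230),(290,180)]):
    w,h=(150,90)
    cv2.imwrite(f"pics/topz{i}.png",cv2.resize(a[y:y+h,x:x+w],None,fx=5,fy=5,interpolation=cv2.INTER_CUBIC))
E
```

```text
(no output)
```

View pics/topz0.png

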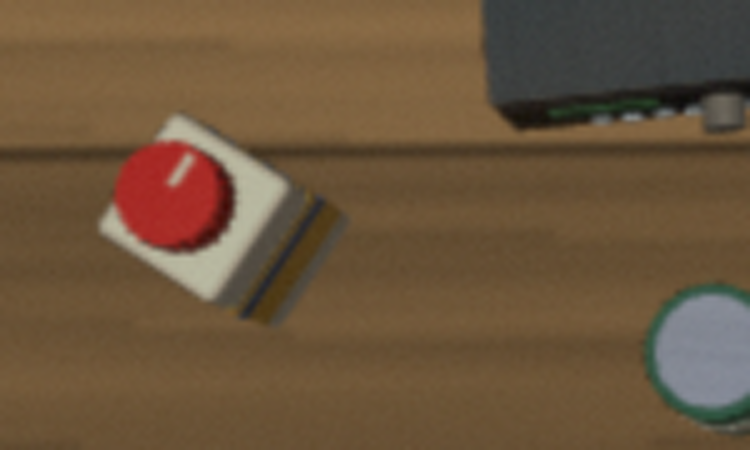

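View pics/topz1.png

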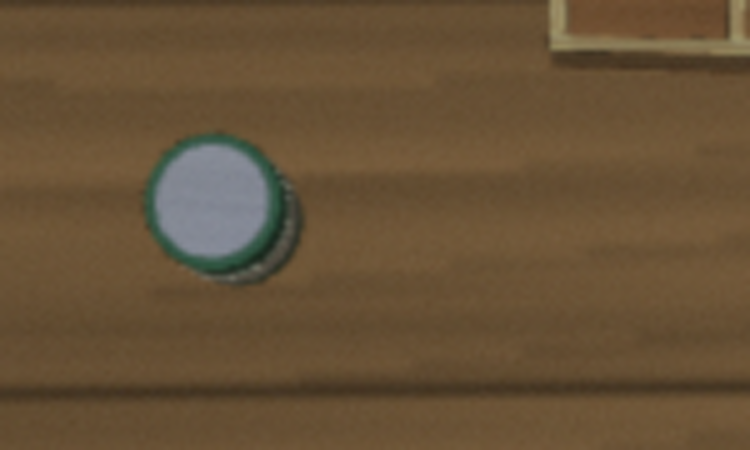

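View pics/topz2.png

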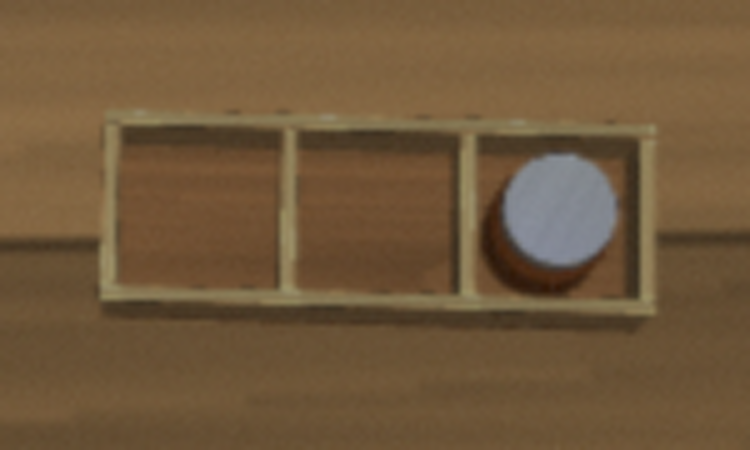

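```bash
python3 - <<'E'
from h import *
np.set_printoptions(precision=4,suppress=True)
a=cv2.imread("pics/top0.png"); sc=cv2.imread("pics/scene0.png")
ct,cs=eyes.calibration("top"),eyes.calibration("scene")
f=lambda z,off:(np.array(z,float)+.5)/5-.5+off
b=cast(ct,f([(178,114),(292,185),(215,302),(100,228)],(100,200)),.1)
print("bottle",b,b.mean(0),np.linalg.norm(np.roll(b,-1,0)-b,axis=1))
for i in range(4):
    d=np.roll(b,-1,0)[i]-b[i];print(np.degrees(np.arctan2(d[1],d[0])))
p=cast(ct,f([(172,187),(190,155)],(100,200)),.132);d=p[1]-p[0];print("pointer",p,np.degrees(np.arctan2(d[1],d[0])))
def red(im):
    h=cv2.cvtColor(im,cv2.COLOR_BGR2HSV);return ((h[...,0]<8)|(h[...,0]>172))&(h[...,1]>150)&(h[...,2]>90)
for im,c,n in((a,ct,"top"),(sc,cs,"scene")):
    for k in blobs(red(im)):
        (x,y),r=cv2.minEnclosingCircle(k);print(n,"red",x,y,r,cast(c,(x,y),.132),cast(c,(x,y),.12))
t=cast(ct,f([(216,203)],(200,230)),.085);print("tin",t)
e=cast(ct,f([(148,203),(284,203)],(200,230)),.085);print(np.linalg.norm(e[1]-e[0]))
def green(im):
    h=cv2.cvtColor(im,cv2.COLOR_BGR2HSV);return (h[...,0]>65)&(h[...,0]<100)&(h[...,1]>80)&(h[...,2]>30)
for k in blobs(green(a)):print(cv2.boundingRect(k),cv2.minEnclosingCircle(k))
for k in blobs(green(sc)):print("sc",cv2.boundingRect(k))
print("tin predicted in scene", proj(cs,[t[0],[t[0][0],t[0][1],0]]))
print("bottle pred in scene", proj(cs,[b.mean(0)+[0,0,.032],b.mean(0)-[0,0,.1]]))
c=cast(ct,f([(106,110),(656,126),(654,314),(100,298)],(290,180)),.05)
print("crate",c,c.mean(0),np.linalg.norm(np.roll(c,-1,0)-c,axis=1))
d=c[0]-c[1];d2=c[3]-c[2];print(np.degrees([np.arctan2(d[1],d[0]),np.arctan2(d2[1],d2[0])]))
print("crate in scene",proj(cs,c))
cv2.imwrite("pics/scz.png",cv2.resize(sc[210:330,210:370],None,fx=5,fy=5,interpolation=cv2.INTER_CUBIC))
cv2.imwrite("pics/scz2.png",cv2.resize(sc[210:330,340:500],None,fx=5,fy=5,interpolation=cv2.INTER_CUBIC))
r=cast(ct,[(192,140),(270,134),(277,220),(200,222)],.05);print("radio",r)
E
```

```text
bottle [[0.5828 0.3027 0.1   ]
 [0.5545 0.2575 0.1   ]
 [0.5092 0.2858 0.1   ]
 [0.5384 0.3313 0.1   ]] [0.5462 0.2944 0.1   ] [0.0533 0.0533 0.054  0.0528]
-122.03794768967691
147.97719576942526
57.37373559032561
-32.7862632128745
pointer [[0.5491 0.2941 0.132 ]
 [0.5612 0.2878 0.132 ]] -27.65795464883048
top red 519.2432250976562 321.16217041015625 25.784645080566406 [[ 0.3867 -0.4183  0.132 ]] [[ 0.3869 -0.4221  0.12  ]]
top red 133.4346466064453 238.34640502929688 10.958203315734863 [[0.5465 0.2951 0.132 ]] [[0.5484 0.2988 0.12  ]]
scene red 157.6941680908203 250.89805603027344 16.44085121154785 [[ 0.5557 -0.4044  0.132 ]] [[ 0.5393 -0.4097  0.12  ]]
scene red 458.3157958984375 228.63157653808594 9.074272155761719 [[0.5608 0.2887 0.132 ]] [[0.5444 0.2976 0.12  ]]
scene red 482.5 106.5 35.58802032470703 [[-0.2265  0.7017  0.132 ]] [[-0.2589  0.719   0.12  ]]
scene red 487.0 93.0 7.211202621459961 [[-0.3798  0.7902  0.132 ]] [[-0.4153  0.8092  0.12  ]]
tin [[0.4894 0.0948 0.085 ]]
0.05275363505442036
(231, 257, 26, 27) ((243.0, 270.28570556640625), 13.435514450073242)
sc (361, 238, 18, 11)
tin predicted in scene [[369.5485 233.8762]
 [367.3864 260.2724]]
bottle pred in scene [[458.2457 225.0169]
 [448.6423 267.6493]]
crate [[ 0.6311 -0.037   0.05  ]
 [ 0.6223 -0.2589  0.05  ]
 [ 0.5457 -0.2556  0.05  ]
 [ 0.5542 -0.0341  0.05  ]] [ 0.5883 -0.1464  0.05  ] [0.2221 0.0767 0.2217 0.077 ]
[87.7175 87.7902]
crate in scene [[325.5551 286.5751]
 [227.153  292.5645]
 [229.7645 270.5997]
 [322.1973 265.1549]]
radio [[0.7631 0.207  0.05  ]
 [0.7741 0.0462 0.05  ]
 [0.594  0.0314 0.05  ]
 [0.5914 0.1869 0.05  ]]
```

View pics/scz.png

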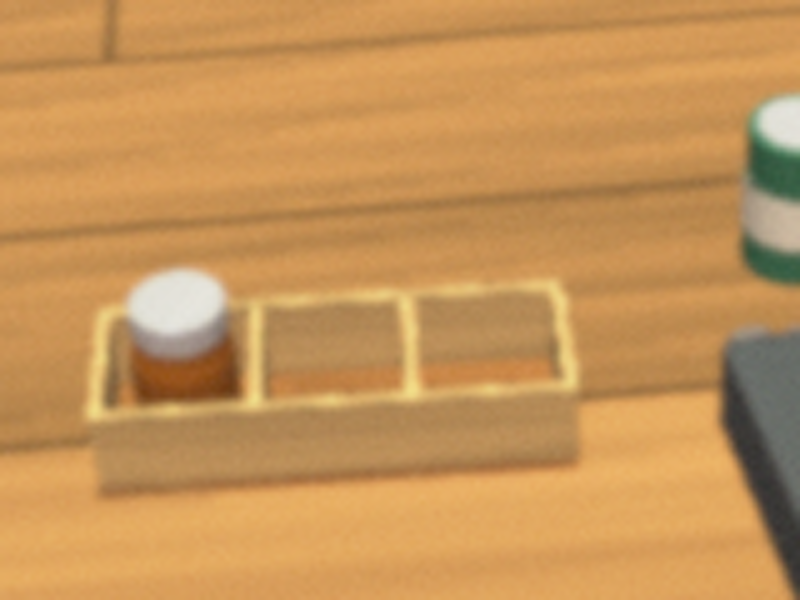

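View pics/scz2.png

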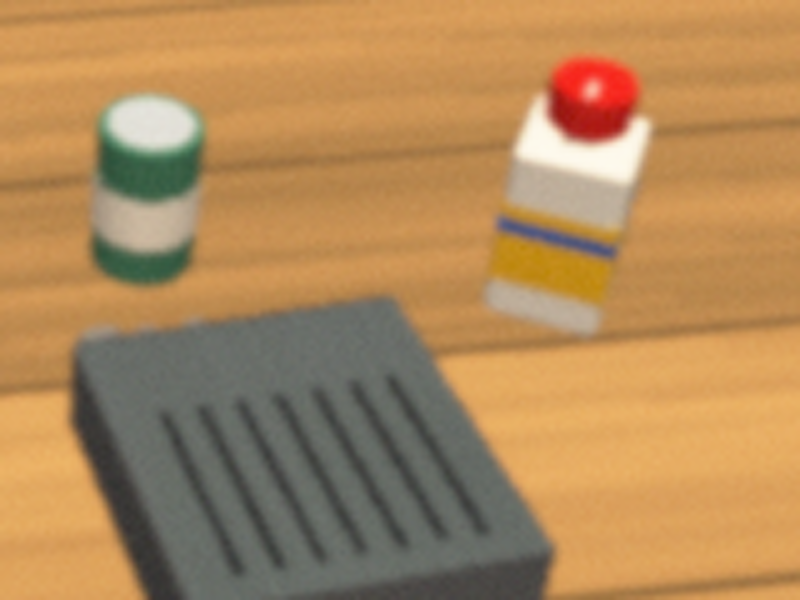

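Call:
carry_out(motion=[{"jaw": 1, "tx": -3.6, "ty": -2.8, "tz": 0.4}, {"jaw": 1, "tx": -3.6, "ty": -2.8, "tz": 0.4}, {"jaw": 1, "tx": -3.6, "ty": -2.8, "tz": 0.4}, {"jaw": 1, "tx": -3.6, "ty": -2.8, "tz": 0.4}, {"jaw": 1, "tx": -3.6, "ty": -2.8, "tz": 0.4}, {"jaw": 1, "tx": -3.6, "ty": -2.8, "tz": 0.4}, {"jaw": 1, "tx": -3.6, "ty": -2.8, "tz": 0.4}, {"jaw": 1, "tx": -3.6, "ty": -2.8, "tz": 0.4}, {"jaw": 1, "tx": -3.6, "ty": -2.8, "tz": 0.4}, {"jaw": 1, "tx": -3.6, "ty": -2.8, "tz": 0.4}, {"jaw": 1, "tx": -3.6, "ty": -2.8, "tz": 0.4}, {"jaw": 1, "tx": -3.6, "ty": -2.8, "tz": 0.4}, {"jaw": 1, "wz": 9.3}, {"jaw": 1, "wz": 9.3}, {"jaw": 1, "wz": 9.3}, {"jaw": 1, "wz": 9.3}, {"jaw": 1, "wz": 9.3}, {"jaw": 1, "wz": 9.3}, {"jaw": 1, "wz": 9.3}, {"jaw": 1, "wz": 9.3}])

```text
invalid input at $.motion[0]: expected keys jaw, tx, ty, tz, wx, wy, wz
```

```bash
cat >> h.py <<'E'
from scipy.spatial.transform import Rotation as Ro
def plan(target,yaw_deg=None):
    """shift in current tool axes (cm), then wz (deg) to reach jaw yaw; tilt fix wx,wy"""
    s=get_state(); q=s["orientation"]; R=Ro.from_quat([q[1],q[2],q[3],q[0]]).as_matrix()
    yaw=np.degrees(np.arctan2(R[1,1],R[0,1]))
    d=R.T@(np.asarray(target)-s["tcp_pos"])*100
    print("t %.2f tcp"%s["clock"],s["tcp_pos"].round(4),"yaw %.2f"%yaw,"zaxis",R[:,2].round(4),"gap %.4f"%s["finger_gap"],"F",s["wrist_force"].round(2),"q",s["joint_pos"].round(2))
    print("shift cm",d.round(2), "" if yaw_deg is None else "wz %.2f"%(-(yaw_deg-yaw)))
    if yaw_deg is not None:
        y=np.radians(yaw_deg); Y=np.array([np.cos(y),np.sin(y),0]);Z=np.array([0,0,-1.]);T=np.c_[np.cross(Y,Z),Y,Z]
        print("rotvec deg",Ro.from_matrix(R.T@T).as_rotvec(degrees=True).round(2))
E
python3 - <<'E'
from h import *
plan([.4894,.0948,.35],-2.25)
w=eyes.calibration("wrist");im=eyes.read_camera("wrist");cv2.imwrite("pics/w1.png",im)
E
```

```text
t 0.15 tcp [0.1758 0.5473 0.404 ] yaw 72.19 zaxis [-6.0e-04 -1.2e-03 -1.0e+00] gap 0.0856 F [-0.26  0.56  0.33] q [ 1.12  0.31  0.05  1.3  -0.    1.43]
shift cm [-43.7  -33.49   5.44] wz 74.44
rotvec deg [-7.000e-02  4.000e-02  7.444e+01]
```

View pics/w1.png

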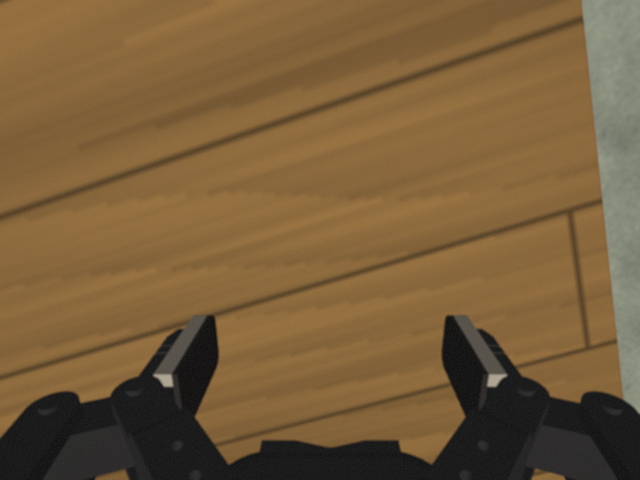

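All seven keys are required per row; the wrist view is unchanged (bare bench).

Call:
carry_out(motion=[{"jaw": 1, "tx": -3.6, "ty": -2.8, "tz": 0.4, "wx": 0, "wy": 0, "wz": 0}, {"jaw": 1, "tx": -3.6, "ty": -2.8, "tz": 0.4, "wx": 0, "wy": 0, "wz": 0}, {"jaw": 1, "tx": -3.6, "ty": -2.8, "tz": 0.4, "wx": 0, "wy": 0, "wz": 0}, {"jaw": 1, "tx": -3.6, "ty": -2.8, "tz": 0.4, "wx": 0, "wy": 0, "wz": 0}, {"jaw": 1, "tx": -3.6, "ty": -2.8, "tz": 0.4, "wx": 0, "wy": 0, "wz": 0}, {"jaw": 1, "tx": -3.6, "ty": -2.8, "tz": 0.4, "wx": 0, "wy": 0, "wz": 0}, {"jaw": 1, "tx": -3.6, "ty": -2.8, "tz": 0.4, "wx": 0, "wy": 0, "wz": 0}, {"jaw": 1, "tx": -3.6, "ty": -2.8, "tz": 0.4, "wx": 0, "wy": 0, "wz": 0}, {"jaw": 1, "tx": -3.6, "ty": -2.8, "tz": 0.4, "wx": 0, "wy": 0, "wz": 0}, {"jaw": 1, "tx": -3.6, "ty": -2.8, "tz": 0.4, "wx": 0, "wy": 0, "wz": 0}, {"jaw": 1, "tx": -3.6, "ty": -2.8, "tz": 0.4, "wx": 0, "wy": 0, "wz": 0}, {"jaw": 1, "tx": -3.6, "ty": -2.8, "tz": 0.4, "wx": 0, "wy": 0, "wz": 0}, {"jaw": 1, "tx": 0, "ty": 0, "tz": 0, "wx": 0, "wy": 0, "wz": 9.3}, {"jaw": 1, "tx": 0, "ty": 0, "tz": 0, "wx": 0, "wy": 0, "wz": 9.3}, {"jaw": 1, "tx": 0, "ty": 0, "tz": 0, "wx": 0, "wy": 0, "wz": 9.3}, {"jaw": 1, "tx": 0, "ty": 0, "tz": 0, "wx": 0, "wy": 0, "wz": 9.3}, {"jaw": 1, "tx": 0, "ty": 0, "tz": 0, "wx": 0, "wy": 0, "wz": 9.3}, {"jaw": 1, "tx": 0, "ty": 0, "tz": 0, "wx": 0, "wy": 0, "wz": 9.3}, {"jaw": 1, "tx": 0, "ty": 0, "tz": 0, "wx": 0, "wy": 0, "wz": 9.3}, {"jaw": 1, "tx": 0, "ty": 0, "tz": 0, "wx": 0, "wy": 0, "wz": 9.3}])

```text
clock: 2.7
tcp_pos: [0.4843, 0.0955, 0.3565]
orientation: [-0.0, 0.722, 0.691, -0.0]
wrist_force: [-0.1, 0.1, -0.1]
finger_gap: 0.0857
```

```bash
python3 - <<'E'
from h import *
plan([.4894,.0948,.26],-2.25)
w=eyes.calibration("wrist");im=eyes.read_camera("wrist");cv2.imwrite("pics/w2.png",im)
print(proj(w,[[.4894,.0948,.085]]))
E
```

```text
t 2.70 tcp [0.4843 0.0955 0.3565] yaw -2.52 zaxis [-3.e-04  1.e-04 -1.e+00] gap 0.0857 F [-0.14  0.08 -0.14] q [ 0.03  0.18 -0.25  1.14  0.    1.65]
shift cm [-0.04  0.51  9.65] wz -0.27
rotvec deg [-0.02 -0.   -0.27]
[[337.87562652 244.0231536 ]]
```

View pics/w2.png

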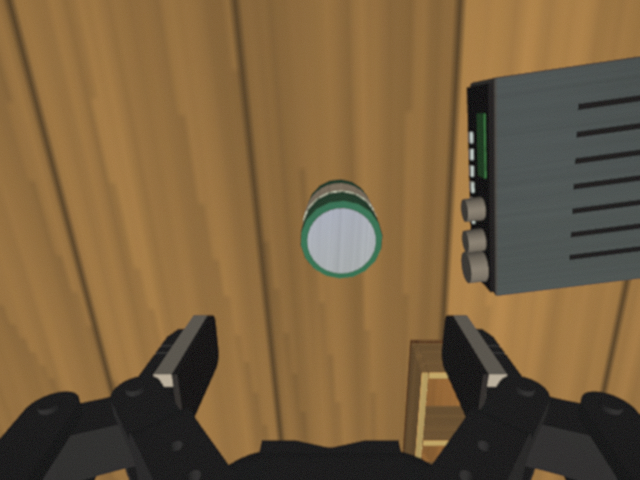

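```bash
python3 - <<'E'
from h import *
w=eyes.calibration("wrist");im=cv2.imread("pics/w2.png")
h=cv2.cvtColor(im,cv2.COLOR_BGR2HSV)
m=(h[...,1]<60)&(h[...,2]>120); m[:200]=0;m[290:]=0;m[:,:280]=0;m[:,400:]=0
k=max(blobs(m),key=cv2.contourArea);e=cv2.fitEllipse(k);print(e,cast(w,e[0],.085))
E
```

```text
((341.0480041503906, 240.26036071777344), (64.92485809326172, 68.32010650634766), 85.4549560546875) [[0.49155893 0.09725164 0.085     ]]
```

Call:
carry_out(motion=[{"jaw": 1, "tx": -0.1, "ty": 0.65, "tz": 1.2, "wx": 0, "wy": 0, "wz": -0.3}, {"jaw": 1, "tx": 0, "ty": 0, "tz": 3, "wx": 0, "wy": 0, "wz": 0}, {"jaw": 1, "tx": 0, "ty": 0, "tz": 3, "wx": 0, "wy": 0, "wz": 0}, {"jaw": 1, "tx": 0, "ty": 0, "tz": 3, "wx": 0, "wy": 0, "wz": 0}, {"jaw": 1, "tx": 0, "ty": 0, "tz": 2, "wx": 0, "wy": 0, "wz": 0}, {"jaw": 1, "tx": 0, "ty": 0, "tz": 1, "wx": 0, "wy": 0, "wz": 0}, {"jaw": 1, "tx": 0, "ty": 0, "tz": 0, "wx": 0, "wy": 0, "wz": 0}])

```text
clock: 3.62
tcp_pos: [0.4907, 0.0942, 0.2238]
orientation: [-0.001, 0.718, 0.696, -0.001]
wrist_force: [-0.9, 0.7, 0.3]
finger_gap: 0.0854
```

Call:
carry_out(motion=[{"jaw": -1, "tx": 0, "ty": 0, "tz": 0, "wx": 0, "wy": 0, "wz": 0}, {"jaw": -1, "tx": 0, "ty": 0, "tz": 0, "wx": 0, "wy": 0, "wz": 0}, {"jaw": -1, "tx": 0, "ty": 0, "tz": 0, "wx": 0, "wy": 0, "wz": 0}, {"jaw": -1, "tx": 0, "ty": 0, "tz": 0, "wx": 0, "wy": 0, "wz": 0}, {"jaw": -1, "tx": 0, "ty": 0, "tz": 0, "wx": 0, "wy": 0, "wz": 0}, {"jaw": -1, "tx": 0, "ty": 0, "tz": 0, "wx": 0, "wy": 0, "wz": 0}], force=40)

```text
clock: 4.38
tcp_pos: [0.4913, 0.0942, 0.2258]
orientation: [0.001, 0.719, 0.695, 0.001]
wrist_force: [-0.9, -0.5, 5.6]
finger_gap: 0.0532
```

```bash
python3 - <<'E'
from h import *
plan([.5883,-.1464,.33],-2.25)
w=eyes.calibration("wrist");im=eyes.read_camera("wrist");cv2.imwrite("pics/w3.png",im)
E
```

```text
t 4.38 tcp [0.4913 0.0942 0.2258] yaw -1.89 zaxis [ 2.1e-03  1.0e-04 -1.0e+00] gap 0.0532 F [-0.86 -0.53  5.61] q [ 0.03  0.3  -0.44  0.83  0.    1.63]
shift cm [-23.73  10.51 -10.4 ] wz 0.36
rotvec deg [ 0.12 -0.01  0.36]
```

View pics/w3.png

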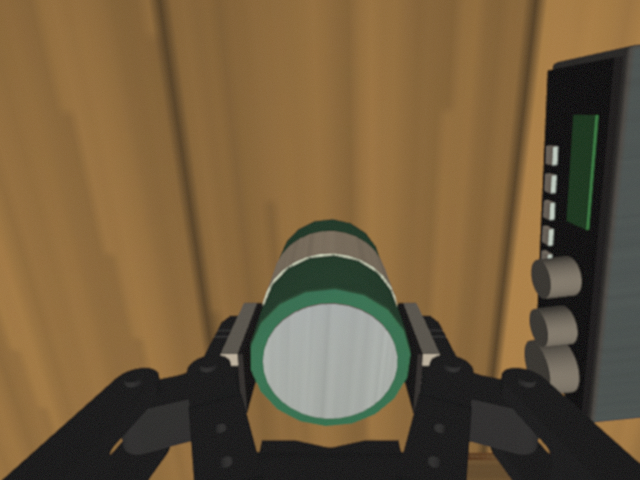

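```bash
python3 - <<'E'
from h import *
w=eyes.calibration("wrist");im=cv2.imread("pics/w3.png")
h=cv2.cvtColor(im,cv2.COLOR_BGR2HSV)
m=(h[...,1]<50)&(h[...,2]>100); m[:300]=0;m[430:]=0;m[:,:255]=0;m[:,405:]=0
k=max(blobs(m),key=cv2.contourArea);e=cv2.fitEllipse(k);print(e,cast(w,e[0],.085),cast(w,[(251,361),(411,361)],.085))
E
```

```text
((329.74542236328125, 360.4417419433594), (114.86433410644531, 133.81884765625), 89.73103332519531) [[0.49158096 0.09742831 0.085     ]] [[0.46554208 0.09808755 0.085     ]
 [0.51846931 0.09630765 0.085     ]]
```

Call:
carry_out(motion=[{"jaw": -1, "tx": 0, "ty": 0, "tz": -1, "wx": 0, "wy": 0, "wz": 0}, {"jaw": -1, "tx": 0, "ty": 0, "tz": -3, "wx": 0, "wy": 0, "wz": 0}, {"jaw": -1, "tx": 0, "ty": 0, "tz": -3, "wx": 0, "wy": 0, "wz": 0}, {"jaw": -1, "tx": -1, "ty": 0.5, "tz": -2, "wx": 0, "wy": 0, "wz": 0}, {"jaw": -1, "tx": -3, "ty": 1.4, "tz": 0, "wx": 0, "wy": 0, "wz": 0}, {"jaw": -1, "tx": -3, "ty": 1.4, "tz": 0, "wx": 0, "wy": 0, "wz": 0}, {"jaw": -1, "tx": -3, "ty": 1.4, "tz": 0, "wx": 0, "wy": 0, "wz": 0}, {"jaw": -1, "tx": -3, "ty": 1.4, "tz": 0, "wx": 0, "wy": 0, "wz": 0}, {"jaw": -1, "tx": -3, "ty": 1.4, "tz": 0, "wx": 0, "wy": 0, "wz": 0}, {"jaw": -1, "tx": -3, "ty": 1.4, "tz": 0, "wx": 0, "wy": 0, "wz": 0}, {"jaw": -1, "tx": -3, "ty": 1.2, "tz": 0, "wx": 0, "wy": 0, "wz": 0}, {"jaw": -1, "tx": -1.5, "ty": 0.3, "tz": 0, "wx": 0, "wy": 0, "wz": 0.3}, {"jaw": -1, "tx": 0, "ty": 0, "tz": 0, "wx": 0, "wy": 0, "wz": 0}])

```text
clock: 6.05
tcp_pos: [0.5867, -0.1447, 0.3144]
orientation: [-0.001, 0.721, 0.693, -0.0]
wrist_force: [-0.5, 1.3, -2.2]
finger_gap: 0.0532
```

```bash
python3 - <<'E'
from h import *
plan([.5883,-.1464,.2318],-2.25)
cv2.imwrite("pics/w4.png",eyes.read_camera("wrist"));cv2.imwrite("pics/s4.png",eyes.read_camera("scene")[170:350,180:420].repeat(3,0).repeat(3,1))
E
```

```text
t 6.05 tcp [ 0.5867 -0.1447  0.3144] yaw -2.29 zaxis [-8.e-04  7.e-04 -1.e+00] gap 0.0532 F [-0.49  1.32 -2.2 ] q [-0.37  0.41 -0.04  1.12  0.    1.24]
shift cm [-0.17  0.17  8.26] wz -0.04
rotvec deg [-0.05 -0.04 -0.04]
```

View pics/w4.png

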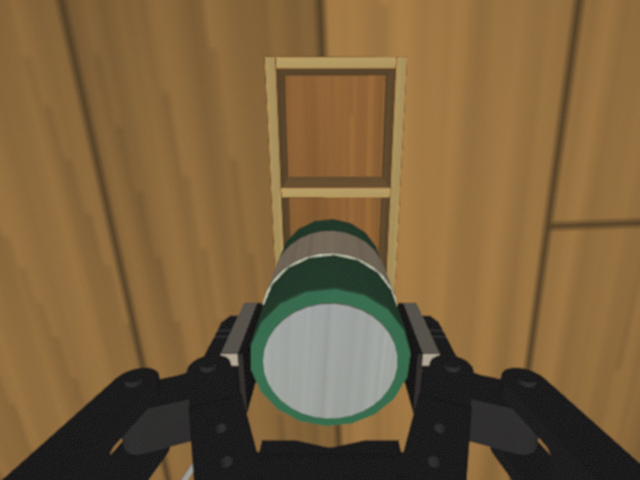

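View pics/s4.png

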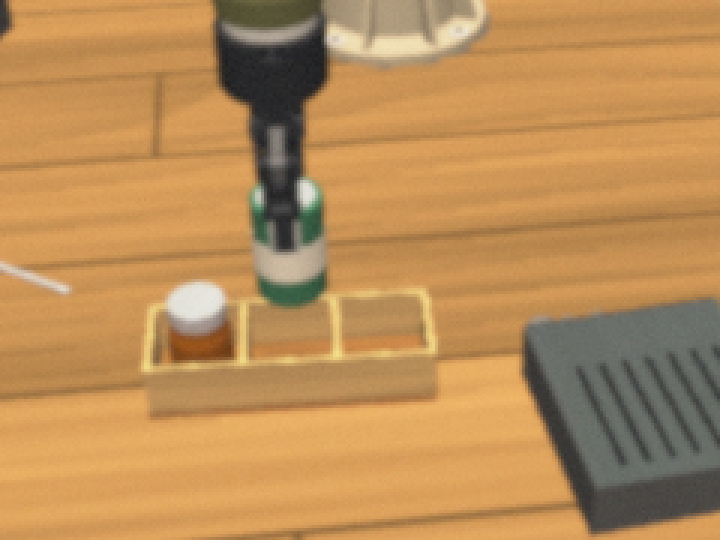

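```bash
python3 - <<'E'
from h import *
w=eyes.calibration("wrist")
c=cast(w,[(265,58),(407,58)],.05); print("outer +y corners",c, np.linalg.norm(c[1]-c[0]))
d=cast(w,[(277,193),(397,193),(268,130),(402,130),(278,240),(398,240)],.05);print("divider outer",d)
R=Ro.from_euler('z',-2.25,degrees=True).as_matrix(); o=np.array([.5883,-.1464,0])
print("exp corners",[ (o+R@np.array([x,.111,0])).round(4) for x in(-.039,.039)],"divider mid",(o+R@[0,.036,0]).round(4))
print("wrist mid of y end",c.mean(0), "divider", cast(w,[(336,192.5)],.05))
E
```

```text
outer +y corners [[ 0.55474228 -0.03256581  0.05      ]
 [ 0.63230588 -0.03542853  0.05      ]] 0.07761641068356963
divider outer [[ 0.55541112 -0.10731747  0.05      ]
 [ 0.62809825 -0.1099869   0.05      ]
 [ 0.55312154 -0.07043269  0.05      ]
 [ 0.63036248 -0.07327633  0.05      ]
 [ 0.55367842 -0.13724105  0.05      ]
 [ 0.62923081 -0.14001017  0.05      ]]
exp corners [array([ 0.5537, -0.034 ,  0.    ]), array([ 0.6316, -0.037 ,  0.    ])] divider mid [ 0.5897 -0.1104  0.    ]
wrist mid of y end [ 0.59352408 -0.03399717  0.05      ] divider [[ 0.59116195 -0.10832365  0.05      ]]
```

Call:
carry_out(motion=[{"jaw": -1, "tx": -0.32, "ty": 0.22, "tz": 0.5, "wx": 0, "wy": 0, "wz": 0}, {"jaw": -1, "tx": 0, "ty": 0, "tz": 1.5, "wx": 0, "wy": 0, "wz": 0}, {"jaw": -1, "tx": 0, "ty": 0, "tz": 1.5, "wx": 0, "wy": 0, "wz": 0}, {"jaw": -1, "tx": 0, "ty": 0, "tz": 1.5, "wx": 0, "wy": 0, "wz": 0}, {"jaw": -1, "tx": 0, "ty": 0, "tz": 1.3, "wx": 0, "wy": 0, "wz": 0}, {"jaw": -1, "tx": 0, "ty": 0, "tz": 1, "wx": 0, "wy": 0, "wz": 0}, {"jaw": -1, "tx": 0, "ty": 0, "tz": 0.6, "wx": 0, "wy": 0, "wz": 0}, {"jaw": -1, "tx": 0, "ty": 0, "tz": 0.2, "wx": 0, "wy": 0, "wz": 0}, {"jaw": -1, "tx": 0, "ty": 0, "tz": 0, "wx": 0, "wy": 0, "wz": 0}])

```text
clock: 7.28
tcp_pos: [0.5892, -0.1475, 0.2339]
orientation: [0.0, 0.721, 0.693, 0.0]
wrist_force: [-0.1, -0.5, -1.5]
finger_gap: 0.0529
```

```bash
python3 - <<'E'
from h import *
plan([.589,-.148,.2318],-2.25)
cv2.imwrite("pics/w5.png",eyes.read_camera("wrist"))
E
```

```text
t 7.28 tcp [ 0.5892 -0.1475  0.2339] yaw -2.21 zaxis [ 5.e-04 -1.e-04 -1.e+00] gap 0.0529 F [-0.09 -0.49 -1.48] q [-0.38  0.47 -0.15  0.95  0.    1.23]
shift cm [-0.05 -0.02  0.21] wz 0.04
rotvec deg [0.03 0.   0.04]
```

View pics/w5.png

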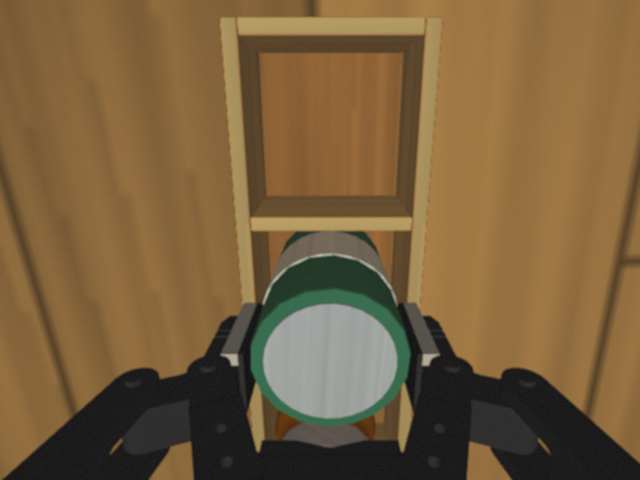

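Call:
carry_out(motion=[{"jaw": -1, "tx": 0, "ty": 0, "tz": 0.2, "wx": 0, "wy": 0, "wz": 0}, {"jaw": -1, "tx": 0, "ty": 0, "tz": 0, "wx": 0, "wy": 0, "wz": 0}, {"jaw": 1, "tx": 0, "ty": 0, "tz": 0, "wx": 0, "wy": 0, "wz": 0}, {"jaw": 1, "tx": 0, "ty": 0, "tz": 0, "wx": 0, "wy": 0, "wz": 0}, {"jaw": 1, "tx": 0, "ty": 0, "tz": 0, "wx": 0, "wy": 0, "wz": 0}, {"jaw": 1, "tx": 0, "ty": 0, "tz": 0, "wx": 0, "wy": 0, "wz": 0}, {"jaw": 1, "tx": 0, "ty": 0, "tz": -1, "wx": 0, "wy": 0, "wz": 0}, {"jaw": 1, "tx": 0, "ty": 0, "tz": -3, "wx": 0, "wy": 0, "wz": 0}, {"jaw": 1, "tx": 0, "ty": 0, "tz": -4, "wx": 0, "wy": 0, "wz": 0}, {"jaw": 1, "tx": 0, "ty": 0, "tz": -4, "wx": 0, "wy": 0, "wz": 0}])

```text
clock: 8.57
tcp_pos: [0.5889, -0.1474, 0.3535]
orientation: [0.0, 0.721, 0.693, 0.0]
wrist_force: [0.8, -0.0, -0.1]
finger_gap: 0.0851
```

```bash
python3 - <<'E'
from h import *
plan([.5462,.2944,.34],57.6)
cv2.imwrite("pics/w6.png",eyes.read_camera("wrist"))
E
```

```text
t 8.57 tcp [ 0.5889 -0.1474  0.3535] yaw -2.21 zaxis [ 4.e-04 -1.e-04 -1.e+00] gap 0.0851 F [ 0.83 -0.02 -0.06] q [-0.38  0.39  0.04  1.21  0.    1.23]
shift cm [43.98 -5.97  1.35] wz -59.81
rotvec deg [ 2.000e-02  1.000e-02 -5.981e+01]
```

View pics/w6.png

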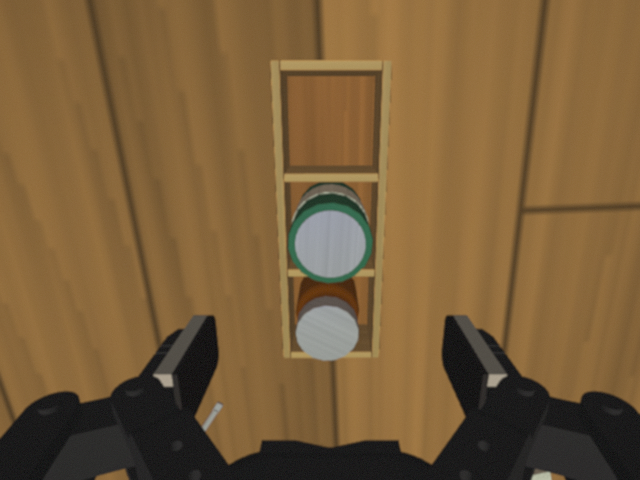

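```bash
python3 - <<'E'
from h import *
w=eyes.calibration("wrist")
c=cast(w,[(271,61),(391,61),(379.5,356.5),(283,357)],.05); print(c,c.mean(0),np.linalg.norm(np.roll(c,-1,0)-c,axis=1))
d=(c[:2].mean(0)-c[2:].mean(0));print(np.degrees(np.arctan2(d[1],d[0]))-90)
E
```

```text
[[ 0.55854999 -0.03464127  0.05      ]
 [ 0.63681835 -0.03746793  0.05      ]
 [ 0.62999808 -0.26309078  0.05      ]
 [ 0.54949516 -0.26007712  0.05      ]] [ 0.59371539 -0.14881927  0.05      ] [0.07831939 0.22572591 0.0805593  0.22561762]
-2.0157046300830785
```

Call:
carry_out(motion=[{"jaw": 1, "tx": 4, "ty": -0.5, "tz": 0, "wx": 0, "wy": 0, "wz": 0}, {"jaw": 1, "tx": 4, "ty": -0.5, "tz": 0, "wx": 0, "wy": 0, "wz": 0}, {"jaw": 1, "tx": 4, "ty": -0.5, "tz": 0, "wx": 0, "wy": 0, "wz": 0}, {"jaw": 1, "tx": 4, "ty": -0.5, "tz": 0, "wx": 0, "wy": 0, "wz": 0}, {"jaw": 1, "tx": 4, "ty": -0.5, "tz": 0, "wx": 0, "wy": 0, "wz": 0}, {"jaw": 1, "tx": 4, "ty": -0.5, "tz": 0, "wx": 0, "wy": 0, "wz": 0}, {"jaw": 1, "tx": 4, "ty": -0.6, "tz": 0, "wx": 0, "wy": 0, "wz": 0}, {"jaw": 1, "tx": 4, "ty": -0.6, "tz": 0, "wx": 0, "wy": 0, "wz": 0}, {"jaw": 1, "tx": 4, "ty": -0.6, "tz": 0, "wx": 0, "wy": 0, "wz": 0}, {"jaw": 1, "tx": 4, "ty": -0.6, "tz": 0, "wx": 0, "wy": 0, "wz": 0}, {"jaw": 1, "tx": 4, "ty": -0.6, "tz": 0, "wx": 0, "wy": 0, "wz": 0}, {"jaw": 1, "tx": 0, "ty": 0, "tz": 0, "wx": 0, "wy": 0, "wz": -10}, {"jaw": 1, "tx": 0, "ty": 0, "tz": 0, "wx": 0, "wy": 0, "wz": -10}, {"jaw": 1, "tx": 0, "ty": 0, "tz": 0, "wx": 0, "wy": 0, "wz": -10}, {"jaw": 1, "tx": 0, "ty": 0, "tz": 0, "wx": 0, "wy": 0, "wz": -10}, {"jaw": 1, "tx": 0, "ty": 0, "tz": 0, "wx": 0, "wy": 0, "wz": -10}, {"jaw": 1, "tx": 0, "ty": 0, "tz": 0, "wx": 0, "wy": 0, "wz": -10}, {"jaw": 1, "tx": 0, "ty": 0, "tz": 0, "wx": 0, "wy": 0, "wz": 0}])

```text
clock: 10.88
tcp_pos: [0.546, 0.2946, 0.3522]
orientation: [0.0, 0.278, 0.961, 0.0]
wrist_force: [0.5, -0.4, 0.2]
finger_gap: 0.0853
```

```bash
python3 - <<'E'
from h import *
plan([.5462,.2944,.34],57.6)
w=eyes.calibration("wrist")
cv2.imwrite("pics/w7.png",eyes.read_camera("wrist"))
print(proj(w,[.5462,.2944,.132]))
E
```

```text
t 10.88 tcp [0.546  0.2946 0.3522] yaw 57.69 zaxis [ 6.e-04  3.e-04 -1.e+00] gap 0.0853 F [ 0.53 -0.38  0.24] q [0.37 0.42 0.07 1.22 0.   0.93]
shift cm [-0.02 -0.01  1.22] wz 0.09
rotvec deg [0.03 0.02 0.09]
[[327.93590363 274.29158019]]
```

View pics/w7.png

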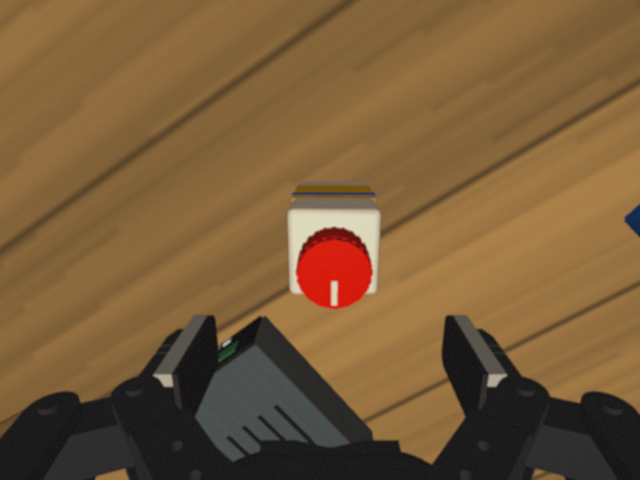

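```bash
python3 - <<'E'
from h import *
w=eyes.calibration("wrist");im=cv2.imread("pics/w7.png")
h=cv2.cvtColor(im,cv2.COLOR_BGR2HSV)
m=((h[...,0]<8)|(h[...,0]>172))&(h[...,1]>150)&(h[...,2]>190)
k=max(blobs(m),key=cv2.contourArea);(x,y),r=cv2.minEnclosingCircle(k);print(x,y,r,cast(w,(x,y),.132), 2*r*np.linalg.norm(cast(w,(x+1,y),.132)-cast(w,(x,y),.132)))
c=cast(w,[(289,208.5),(380,208.5),(379,293.5),(290,293.5)],.1);print(c,c.mean(0),np.linalg.norm(np.roll(c,-1,0)-c,axis=1))
d=c[1]-c[0];print(np.degrees(np.arctan2(d[1],d[0])))
T=w["camera_from_world"];print("campos",-T[:3,:3].T@T[:3,3])
for nm in("w5","w6"):
    a=cv2.imread(f"pics/{nm}.png");cv2.imwrite(f"pics/{nm}z.png",cv2.resize(a[0:300,200:460] if nm=="w5" else a[40:370,230:430],None,fx=2,fy=1.8))
E
```

```text
333.6494445800781 271.8582458496094 37.4825553894043 [[0.54659215 0.29768451 0.132     ]] 0.03935076513565168
[[0.51055664 0.29006946 0.1       ]
 [0.53885606 0.33477576 0.1       ]
 [0.58573816 0.30697617 0.1       ]
 [0.55596831 0.25997435 0.1       ]] [0.54777979 0.29794893 0.1       ] [0.0529104  0.05450457 0.05563646 0.05447876]
57.6658805644255
campos [0.47785545 0.33849261 0.32186735]
```

View pics/w6z.png

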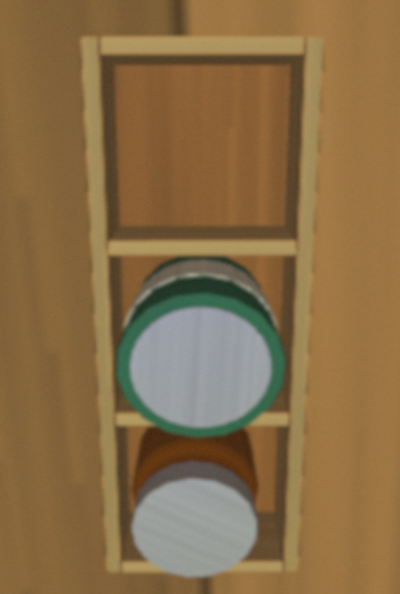

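Call:
carry_out(motion=[{"jaw": 1, "tx": 0.1, "ty": 0.25, "tz": 1, "wx": 0, "wy": 0, "wz": 0}, {"jaw": 1, "tx": 0, "ty": 0, "tz": 3, "wx": 0, "wy": 0, "wz": 0}, {"jaw": 1, "tx": 0, "ty": 0, "tz": 3, "wx": 0, "wy": 0, "wz": 0}, {"jaw": 1, "tx": 0, "ty": 0, "tz": 2.4, "wx": 0, "wy": 0, "wz": 0}, {"jaw": 1, "tx": 0, "ty": 0, "tz": 1.5, "wx": 0, "wy": 0, "wz": 0}, {"jaw": 1, "tx": 0, "ty": 0, "tz": 0, "wx": 0, "wy": 0, "wz": 0}, {"jaw": -1, "tx": 0, "ty": 0, "tz": 0, "wx": 0, "wy": 0, "wz": 0}, {"jaw": -1, "tx": 0, "ty": 0, "tz": 0, "wx": 0, "wy": 0, "wz": 0}, {"jaw": -1, "tx": 0, "ty": 0, "tz": 0, "wx": 0, "wy": 0, "wz": 0}, {"jaw": -1, "tx": 0, "ty": 0, "tz": 0, "wx": 0, "wy": 0, "wz": 0}, {"jaw": -1, "tx": 0, "ty": 0, "tz": 0, "wx": 0, "wy": 0, "wz": 0}, {"jaw": -1, "tx": 0, "ty": 0, "tz": 0, "wx": 0, "wy": 0, "wz": 0}], force=50)

```text
clock: 12.42
tcp_pos: [0.547, 0.2973, 0.2442]
orientation: [0.001, 0.277, 0.961, 0.001]
wrist_force: [-0.8, -1.9, 6.1]
finger_gap: 0.0552
```

```bash
python3 - <<'E'
from h import *
plan([.592,-.0745,.34],-2.25)
w=eyes.calibration("wrist")
cv2.imwrite("pics/w8.png",eyes.read_camera("wrist"))
E
```

```text
t 12.43 tcp [0.547  0.2973 0.2442] yaw 57.78 zaxis [ 2.3e-03  7.0e-04 -1.0e+00] gap 0.0552 F [-0.76 -1.9   6.06] q [ 0.37  0.49 -0.09  0.99 -0.    0.93]
shift cm [-23.64 -29.04  -9.6 ] wz 60.03
rotvec deg [1.400e-01 3.000e-02 6.003e+01]
```

View pics/w8.png

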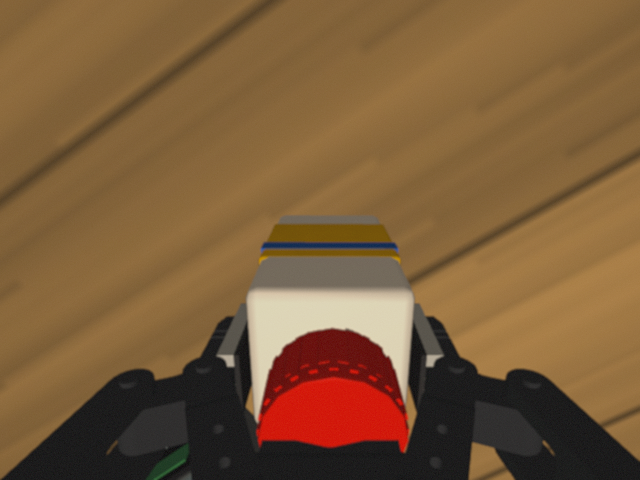

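```bash
python3 - <<'E'
from h import *
w=eyes.calibration("wrist");s=get_state();q=s["orientation"]
R=Ro.from_quat([q[1],q[2],q[3],q[0]]).as_matrix()
c=cast(w,[(250,290),(411,290),(330,290)],.1);print((c-s["tcp_pos"])@R)
E
```

```text
[[ 0.02694322 -0.02484341  0.14411256]
 [ 0.02695178  0.02665461  0.14420613]
 [ 0.02694747  0.00073189  0.14415903]]
```

Call:
carry_out(motion=[{"jaw": -1, "tx": 0, "ty": 0, "tz": -1, "wx": 0, "wy": 0, "wz": 0}, {"jaw": -1, "tx": 0, "ty": 0, "tz": -3, "wx": 0, "wy": 0, "wz": 0}, {"jaw": -1, "tx": 0, "ty": 0, "tz": -3, "wx": 0, "wy": 0, "wz": 0}, {"jaw": -1, "tx": 0, "ty": 0, "tz": -2.5, "wx": 0, "wy": 0, "wz": 0}, {"jaw": -1, "tx": 0, "ty": 0, "tz": 0, "wx": 0, "wy": 0, "wz": 5}, {"jaw": -1, "tx": 0, "ty": 0, "tz": 0, "wx": 0, "wy": 0, "wz": 8}, {"jaw": -1, "tx": 0, "ty": 0, "tz": 0, "wx": 0, "wy": 0, "wz": 8}, {"jaw": -1, "tx": 0, "ty": 0, "tz": 0, "wx": 0, "wy": 0, "wz": 8}, {"jaw": -1, "tx": 0, "ty": 0, "tz": 0, "wx": 0, "wy": 0, "wz": 8}, {"jaw": -1, "tx": 0, "ty": 0, "tz": 0, "wx": 0, "wy": 0, "wz": 8}, {"jaw": -1, "tx": 0, "ty": 0, "tz": 0, "wx": 0, "wy": 0, "wz": 8}, {"jaw": -1, "tx": 0, "ty": 0, "tz": 0, "wx": 0, "wy": 0, "wz": 5}, {"jaw": -1, "tx": 0, "ty": 0, "tz": 0, "wx": 0, "wy": 0, "wz": 2}, {"jaw": -1, "tx": 0, "ty": 0, "tz": 0, "wx": 0, "wy": 0, "wz": 0}])

```text
clock: 14.22
tcp_pos: [0.5464, 0.2972, 0.3374]
orientation: [-0.0, 0.72, 0.694, -0.0]
wrist_force: [0.6, 0.2, -5.0]
finger_gap: 0.0553
```

```bash
python3 - <<'E'
from h import *
plan([.5915,-.074,.33],-2.25)
E
```

```text
t 14.22 tcp [0.5464 0.2972 0.3374] yaw -2.16 zaxis [-7.e-04 -1.e-04 -1.e+00] gap 0.0553 F [ 0.65  0.19 -5.05] q [0.37 0.43 0.05 1.19 0.   1.98]
shift cm [-36.93   5.9    0.74] wz 0.09
rotvec deg [-0.04  0.01  0.09]
```

Call:
carry_out(motion=[{"jaw": -1, "tx": -1.5, "ty": 0.2, "tz": 0, "wx": 0, "wy": 0, "wz": 0}, {"jaw": -1, "tx": -3, "ty": 0.5, "tz": 0, "wx": 0, "wy": 0, "wz": 0}, {"jaw": -1, "tx": -3, "ty": 0.5, "tz": 0, "wx": 0, "wy": 0, "wz": 0}, {"jaw": -1, "tx": -3, "ty": 0.5, "tz": 0, "wx": 0, "wy": 0, "wz": 0}, {"jaw": -1, "tx": -3, "ty": 0.5, "tz": 0, "wx": 0, "wy": 0, "wz": 0}, {"jaw": -1, "tx": -3, "ty": 0.5, "tz": 0, "wx": 0, "wy": 0, "wz": 0}, {"jaw": -1, "tx": -3, "ty": 0.5, "tz": 0, "wx": 0, "wy": 0, "wz": 0}, {"jaw": -1, "tx": -3, "ty": 0.5, "tz": 0, "wx": 0, "wy": 0, "wz": 0}, {"jaw": -1, "tx": -3, "ty": 0.5, "tz": 0, "wx": 0, "wy": 0, "wz": 0}, {"jaw": -1, "tx": -3, "ty": 0.5, "tz": 0, "wx": 0, "wy": 0, "wz": 0}, {"jaw": -1, "tx": -3, "ty": 0.5, "tz": 0, "wx": 0, "wy": 0, "wz": 0}, {"jaw": -1, "tx": -3, "ty": 0.5, "tz": 0, "wx": 0, "wy": 0, "wz": 0}, {"jaw": -1, "tx": -2, "ty": 0.2, "tz": 0, "wx": 0, "wy": 0, "wz": 0}, {"jaw": -1, "tx": -0.4, "ty": 0, "tz": 1, "wx": 0, "wy": 0, "wz": 0}, {"jaw": -1, "tx": 0, "ty": 0, "tz": 1, "wx": 0, "wy": 0, "wz": 0}, {"jaw": -1, "tx": 0, "ty": 0, "tz": 0, "wx": 0, "wy": 0, "wz": 0}])

```text
clock: 16.23
tcp_pos: [0.5905, -0.0727, 0.316]
orientation: [-0.002, 0.72, 0.694, -0.001]
wrist_force: [-0.2, -0.4, -4.7]
finger_gap: 0.0553
```

```bash
python3 - <<'E'
from h import *
plan([.5915,-.074,.2502],-2.25)
for n in("wrist","scene","top"):
    im=eyes.read_camera(n)
    if n=="scene": im=cv2.resize(im[170:330,190:400],None,fx=3.5,fy=3.5,interpolation=cv2.INTER_CUBIC)
    if n=="top": im=cv2.resize(im[150:290,260:460],None,fx=4,fy=4,interpolation=cv2.INTER_CUBIC)
    cv2.imwrite(f"pics/{n}9.png",im)
E
```

```text
t 16.23 tcp [ 0.5905 -0.0727  0.316 ] yaw -2.14 zaxis [-0.0032  0.0013 -1.    ] gap 0.0553 F [-0.22 -0.44 -4.65] q [-0.26  0.39 -0.06  1.12  0.    1.35]
shift cm [-0.13  0.13  6.58] wz 0.11
rotvec deg [-0.19 -0.07  0.11]
```

View pics/wrist9.png

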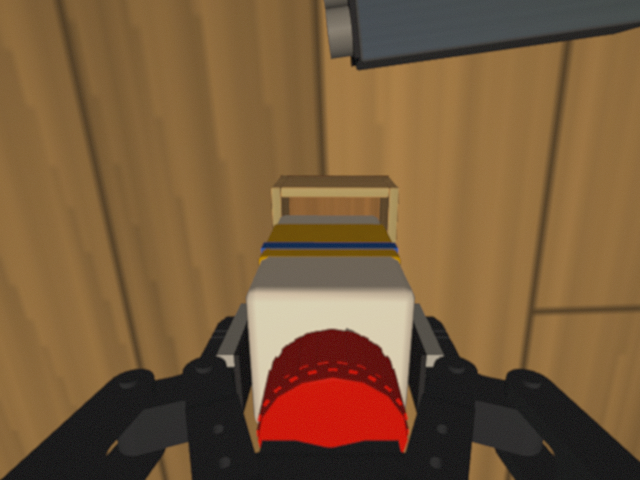

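View pics/scene9.png

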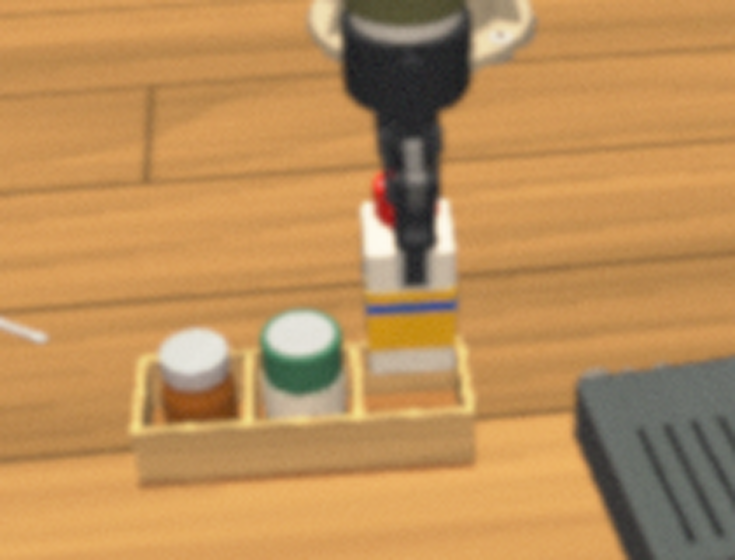

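View pics/top9.png

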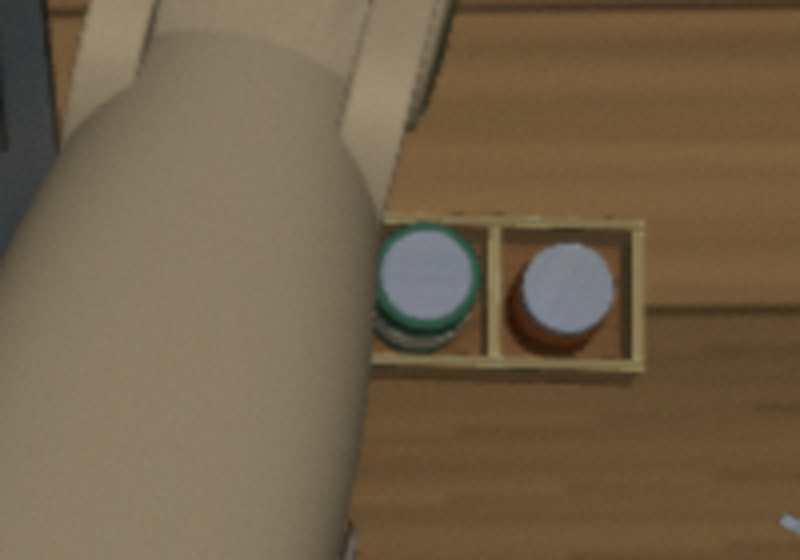

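```bash
python3 - <<'E'
from h import *
im=cv2.imread("pics/wrist9.png");cv2.imwrite("pics/w9z.png",cv2.resize(im[160:320,230:430],None,fx=4,fy=3.7,interpolation=cv2.INTER_CUBIC))
w=eyes.calibration("wrist");s=get_state();q=s["orientation"]
R=Ro.from_quat([q[1],q[2],q[3],q[0]]).as_matrix()
for z,p in((.05,[(272,187),(398,187),(283,195),(388,195)]),(.0718,[(280,217),(380,217)]),(.172,[(250,290),(411,290)])):
  print(z,((cast(w,p,z)-s["tcp_pos"])@R).round(4))
E
```

```text
0.05 [[ 0.0376 -0.0355  0.2677]
 [ 0.0377  0.0416  0.2677]
 [ 0.0326 -0.0289  0.2677]
 [ 0.0327  0.0357  0.2677]]
0.0718 [[ 0.0244 -0.0284  0.2459]
 [ 0.0245  0.0285  0.2459]]
0.172 [[ 0.0264 -0.026   0.1457]
 [ 0.0264  0.0261  0.1457]]
```

View pics/w9z.png

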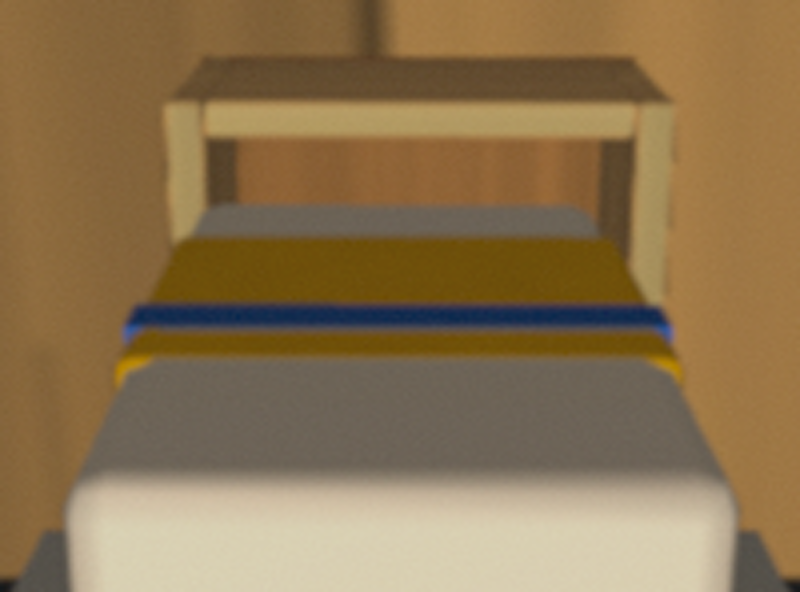

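Call:
carry_out(motion=[{"jaw": -1, "tx": 0.1, "ty": 0.25, "tz": 0.8, "wx": 0, "wy": 0, "wz": 0.1}, {"jaw": -1, "tx": 0, "ty": 0, "tz": 0.5, "wx": 0, "wy": 0, "wz": 0}, {"jaw": -1, "tx": 0, "ty": 0, "tz": 0, "wx": 0, "wy": 0, "wz": 0}, {"jaw": -1, "tx": 0, "ty": 0, "tz": 0, "wx": 0, "wy": 0, "wz": 0}])

```text
clock: 16.88
tcp_pos: [0.5938, -0.0729, 0.3047]
orientation: [-0.0, 0.721, 0.693, 0.0]
wrist_force: [0.1, -0.3, -5.0]
finger_gap: 0.0552
```

```bash
python3 - <<'E'
from h import *
plan([.5915,-.074,.2502],-2.25)
im=eyes.read_camera("wrist");cv2.imwrite("pics/w10.png",im);cv2.imwrite("pics/w10z.png",cv2.resize(im[120:320,230:430],None,fx=4,fy=3,interpolation=cv2.INTER_CUBIC))
im=eyes.read_camera("scene");cv2.imwrite("pics/s10.png",cv2.resize(im[170:330,190:400],None,fx=3.5,fy=3.5,interpolation=cv2.INTER_CUBIC))
E
```

```text
t 16.88 tcp [ 0.5938 -0.0729  0.3047] yaw -2.31 zaxis [-0.e+00  1.e-04 -1.e+00] gap 0.0552 F [ 0.07 -0.28 -4.96] q [-0.26  0.4  -0.07  1.1   0.    1.35]
shift cm [-0.12 -0.23  5.45] wz -0.06
rotvec deg [-0.   -0.01 -0.06]
```

View pics/w10z.png

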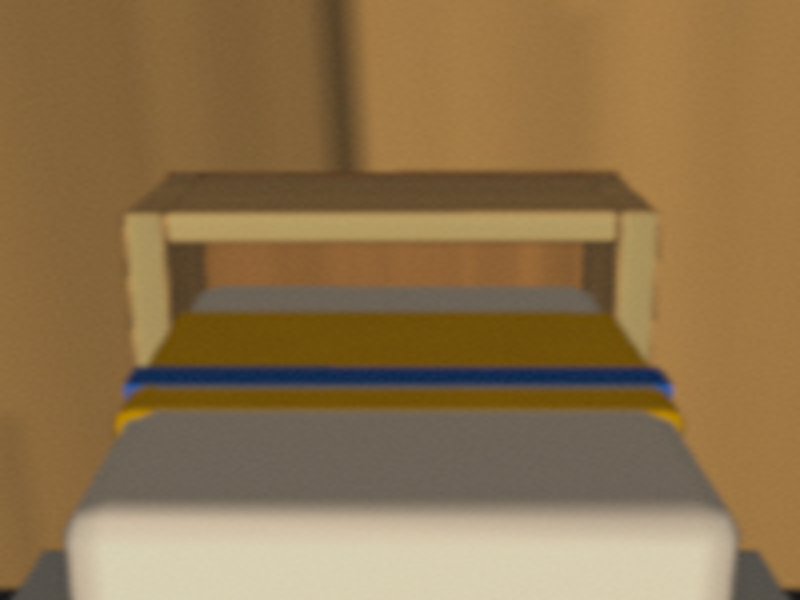

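View pics/s10.png

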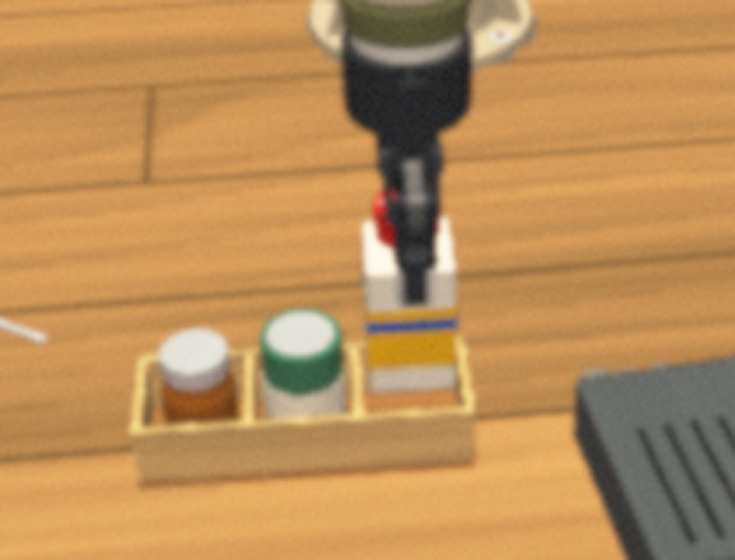

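```bash
python3 - <<'E'
from h import *
w=eyes.calibration("wrist");s=get_state();q=s["orientation"]
R=Ro.from_quat([q[1],q[2],q[3],q[0]]).as_matrix()
f=lambda a:[(230+x/4,120+y/3) for x,y in a]
for z,p in((.05,[(125,212),(657,212),(165,241),(617,241)]),(.0605,[(190,288),(605,288)]),(.1605,[(72,505),(735,505)])):
  print(z,((cast(w,f(p),z)-s["tcp_pos"])@R).round(4))
E
```

```text
0.05 [[ 0.0378 -0.0399  0.2548]
 [ 0.0379  0.0373  0.2549]
 [ 0.0321 -0.0343  0.2548]
 [ 0.0322  0.0317  0.2549]]
0.0605 [[ 0.0254 -0.0296  0.2443]
 [ 0.0255  0.029   0.2444]]
0.1605 [[ 0.0276 -0.0263  0.1443]
 [ 0.0277  0.0267  0.1444]]
```

Call:
carry_out(motion=[{"jaw": -1, "tx": 0, "ty": -0.13, "tz": 0.3, "wx": 0, "wy": 0, "wz": 0}, {"jaw": -1, "tx": 0, "ty": 0, "tz": 0.6, "wx": 0, "wy": 0, "wz": 0}, {"jaw": -1, "tx": 0, "ty": 0, "tz": 0.8, "wx": 0, "wy": 0, "wz": 0}, {"jaw": -1, "tx": 0, "ty": 0, "tz": 0.8, "wx": 0, "wy": 0, "wz": 0}, {"jaw": -1, "tx": 0, "ty": 0, "tz": 0, "wx": 0, "wy": 0, "wz": 0}])

```text
clock: 17.6
tcp_pos: [0.5921, -0.0727, 0.2784]
orientation: [-0.001, 0.721, 0.693, -0.001]
wrist_force: [-0.1, 0.3, -3.9]
finger_gap: 0.0552
```

Call:
carry_out(motion=[{"jaw": -1, "tx": 0, "ty": 0, "tz": 0.8, "wx": 0, "wy": 0, "wz": 0}, {"jaw": -1, "tx": 0, "ty": 0, "tz": 0.8, "wx": 0, "wy": 0, "wz": 0}, {"jaw": -1, "tx": 0, "ty": 0, "tz": 0.7, "wx": 0, "wy": 0, "wz": 0}, {"jaw": -1, "tx": 0, "ty": 0, "tz": 0.4, "wx": 0, "wy": 0, "wz": 0}, {"jaw": -1, "tx": 0, "ty": 0, "tz": 0, "wx": 0, "wy": 0, "wz": 0}])

```text
clock: 18.23
tcp_pos: [0.5924, -0.0728, 0.2522]
orientation: [-0.0, 0.721, 0.693, -0.0]
wrist_force: [-0.4, -0.0, -4.2]
finger_gap: 0.0552
```

Call:
carry_out(motion=[{"jaw": -1, "tx": 0, "ty": 0, "tz": 0.2, "wx": 0, "wy": 0, "wz": 0}, {"jaw": -1, "tx": 0, "ty": 0, "tz": 0.1, "wx": 0, "wy": 0, "wz": 0}, {"jaw": -1, "tx": 0, "ty": 0, "tz": 0, "wx": 0, "wy": 0, "wz": 0}])

```text
clock: 18.6
tcp_pos: [0.5926, -0.0728, 0.2502]
orientation: [0.0, 0.721, 0.693, 0.0]
wrist_force: [0.1, 0.7, -1.0]
finger_gap: 0.055
```

Call:
carry_out(motion=[{"jaw": 1, "tx": 0, "ty": 0, "tz": 0, "wx": 0, "wy": 0, "wz": 0}, {"jaw": 1, "tx": 0, "ty": 0, "tz": 0, "wx": 0, "wy": 0, "wz": 0}, {"jaw": 1, "tx": 0, "ty": 0, "tz": 0, "wx": 0, "wy": 0, "wz": 0}, {"jaw": 1, "tx": 0, "ty": 0, "tz": 0, "wx": 0, "wy": 0, "wz": 0}, {"jaw": 1, "tx": 0, "ty": 0, "tz": -1, "wx": 0, "wy": 0, "wz": 0}, {"jaw": 1, "tx": 0, "ty": 0, "tz": -3, "wx": 0, "wy": 0, "wz": 0}, {"jaw": 1, "tx": 0, "ty": 0, "tz": -4, "wx": 0, "wy": 0, "wz": 0}, {"jaw": 1, "tx": 0, "ty": 0, "tz": -4, "wx": 0, "wy": 0, "wz": 0}, {"jaw": 1, "tx": 0, "ty": 0, "tz": 0, "wx": 0, "wy": 0, "wz": 0}])

```text
clock: 19.73
tcp_pos: [0.5935, -0.073, 0.3744]
orientation: [0.003, 0.721, 0.693, 0.002]
wrist_force: [0.6, 0.7, -0.3]
finger_gap: 0.0853
```

```bash
python3 - <<'E'
from h import *
plan([.592,-.0728,.288],-2.25)
im=eyes.read_camera("wrist");cv2.imwrite("pics/w11.png",im)
w=eyes.calibration("wrist");s=get_state();q=s["orientation"]
R=Ro.from_quat([q[1],q[2],q[3],q[0]]).as_matrix()
h=cv2.cvtColor(im,cv2.COLOR_BGR2HSV)
m=((h[...,0]<8)|(h[...,0]>172))&(h[...,1]>150)&(h[...,2]>190)
k=max(blobs(m),key=cv2.contourArea);(x,y),r=cv2.minEnclosingCircle(k);p=cast(w,(x,y),.138);print(x,y,r,p,(p-s["tcp_pos"])@R)
im=eyes.read_camera("scene");cv2.imwrite("pics/s11.png",cv2.resize(im[170:330,190:400],None,fx=3.5,fy=3.5,interpolation=cv2.INTER_CUBIC))
E
```

```text
t 19.73 tcp [ 0.5935 -0.073   0.3744] yaw -2.30 zaxis [ 0.0078 -0.0019 -1.    ] gap 0.0853 F [ 0.56  0.68 -0.33] q [-0.26  0.36  0.04  1.24  0.    1.35]
shift cm [ 0.03 -0.22  8.64] wz -0.05
rotvec deg [ 0.45  0.09 -0.05]
323.50616455078125 263.6419677734375 34.53299331665039 [[ 0.59051069 -0.07241777  0.138     ]] [[ 0.00061048 -0.00359927  0.23413087]]
```

View pics/w11.png

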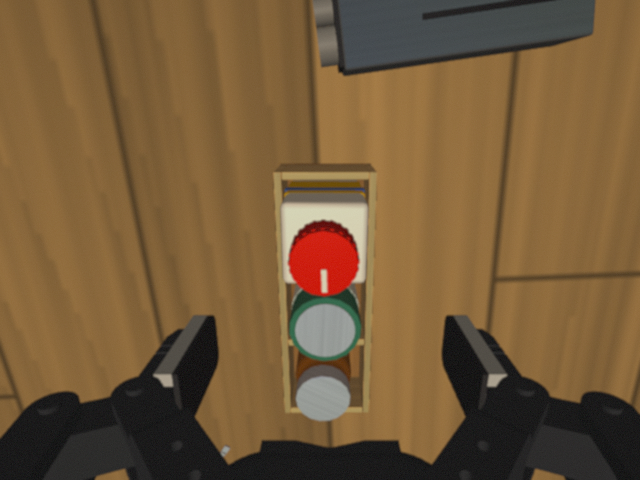

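View pics/s11.png

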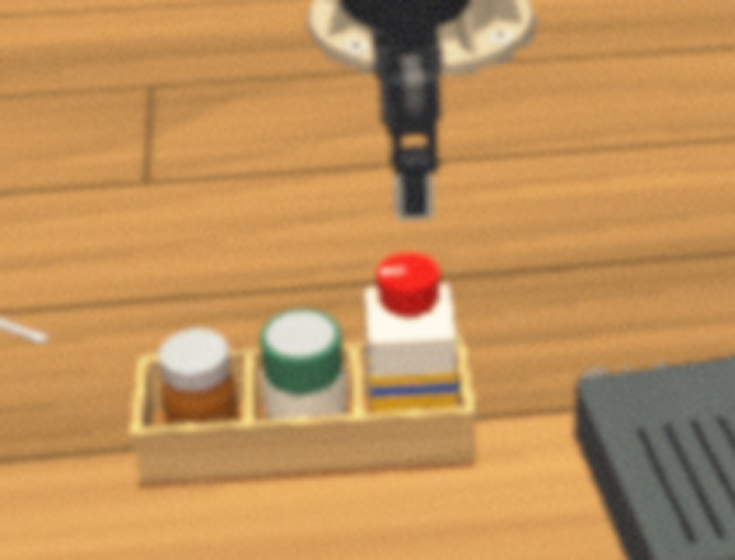

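Call:
carry_out(motion=[{"jaw": 1, "tx": 0, "ty": 0, "tz": 1, "wx": 0, "wy": 0, "wz": 0}, {"jaw": 1, "tx": 0, "ty": 0, "tz": 2.5, "wx": 0, "wy": 0, "wz": 0}, {"jaw": 1, "tx": 0, "ty": 0, "tz": 2.5, "wx": 0, "wy": 0, "wz": 0}, {"jaw": 1, "tx": 0, "ty": 0, "tz": 1.5, "wx": 0, "wy": 0, "wz": 0}, {"jaw": 1, "tx": 0, "ty": 0, "tz": 0.8, "wx": 0, "wy": 0, "wz": 0}, {"jaw": 1, "tx": 0, "ty": 0, "tz": 0, "wx": 0, "wy": 0, "wz": 0}, {"jaw": 1, "tx": 0, "ty": 0, "tz": 0, "wx": 0, "wy": 0, "wz": 0}, {"jaw": 1, "tx": 0, "ty": 0, "tz": 0, "wx": 0, "wy": 0, "wz": 0}])

```text
clock: 20.82
tcp_pos: [0.5929, -0.0729, 0.2876]
orientation: [0.001, 0.721, 0.693, 0.0]
wrist_force: [0.1, -0.3, 0.4]
finger_gap: 0.085
```

```bash
python3 - <<'E'
from h import *
plan([.5925,-.0728,.288],-2.25)
E
```

```text
t 20.82 tcp [ 0.5929 -0.0729  0.2876] yaw -2.31 zaxis [ 1.7e-03 -3.0e-04 -1.0e+00] gap 0.0850 F [ 0.11 -0.34  0.38] q [-0.26  0.41 -0.1   1.05  0.    1.35]
shift cm [ 0.01 -0.04 -0.04] wz -0.06
rotvec deg [ 0.1   0.02 -0.06]
```

Call:
carry_out(motion=[{"jaw": -1, "tx": 0, "ty": 0, "tz": 0, "wx": 0, "wy": 0, "wz": 0}, {"jaw": -1, "tx": 0, "ty": 0, "tz": 0, "wx": 0, "wy": 0, "wz": 0}, {"jaw": -1, "tx": 0, "ty": 0, "tz": 0, "wx": 0, "wy": 0, "wz": 0}, {"jaw": -1, "tx": 0, "ty": 0, "tz": 0, "wx": 0, "wy": 0, "wz": 0}, {"jaw": -1, "tx": 0, "ty": 0, "tz": 0, "wx": 0, "wy": 0, "wz": 0}, {"jaw": -1, "tx": 0, "ty": 0, "tz": 0, "wx": 0, "wy": 0, "wz": 0}, {"jaw": -1, "tx": 0, "ty": 0, "tz": 0, "wx": 0, "wy": 0, "wz": 0}], force=50)

```text
clock: 21.7
tcp_pos: [0.5925, -0.0728, 0.2868]
orientation: [0.0, 0.721, 0.693, 0.0]
wrist_force: [-0.0, 0.3, 3.5]
finger_gap: 0.0388
```

```bash
python3 - <<'E'
from h import *
plan([.5925,-.0728,.284],-2.25)
cv2.imwrite("pics/w12.png",eyes.read_camera("wrist"))
E
```

```text
t 21.70 tcp [ 0.5925 -0.0728  0.2868] yaw -2.31 zaxis [ 2.e-04  0.e+00 -1.e+00] gap 0.0388 F [-0.01  0.26  3.46] q [-0.26  0.41 -0.1   1.05  0.    1.35]
shift cm [ 0.   -0.    0.28] wz -0.06
rotvec deg [ 0.01 -0.   -0.06]
```

View pics/w12.png

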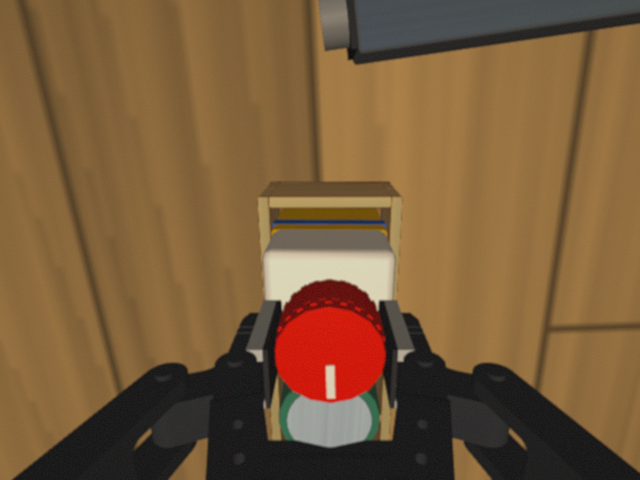

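Call:
carry_out(motion=[{"jaw": -1, "tx": 0, "ty": 0, "tz": 0.2, "wx": 0, "wy": 0, "wz": 0}, {"jaw": -1, "tx": 0, "ty": 0, "tz": 0.15, "wx": 0, "wy": 0, "wz": 0}, {"jaw": -1, "tx": 0, "ty": 0, "tz": 0, "wx": 0, "wy": 0, "wz": 0}, {"jaw": -1, "tx": 0, "ty": 0, "tz": 0, "wx": 0, "wy": 0, "wz": 0}])

```text
clock: 22.25
tcp_pos: [0.5925, -0.0728, 0.2838]
orientation: [0.0, 0.721, 0.693, 0.0]
wrist_force: [-2.7, 0.9, 7.8]
finger_gap: 0.0386
```

Call:
carry_out(motion=[{"jaw": -1, "tx": 0, "ty": 0, "tz": 0.1, "wx": 0, "wy": 0, "wz": 0}, {"jaw": -1, "tx": 0, "ty": 0, "tz": 0, "wx": 0, "wy": 0, "wz": 0}, {"jaw": -1, "tx": 0, "ty": 0, "tz": 0, "wx": 0, "wy": 0, "wz": 0}])

```text
clock: 22.62
tcp_pos: [0.5925, -0.0728, 0.283]
orientation: [0.0, 0.721, 0.693, 0.0]
wrist_force: [-2.8, 0.7, 9.0]
finger_gap: 0.0387
```

Call:
carry_out(motion=[{"jaw": -1, "tx": 0, "ty": 0, "tz": 0, "wx": 0, "wy": 0, "wz": -4}, {"jaw": -1, "tx": 0, "ty": 0, "tz": 0, "wx": 0, "wy": 0, "wz": -5}, {"jaw": -1, "tx": 0, "ty": 0, "tz": 0, "wx": 0, "wy": 0, "wz": -5}, {"jaw": -1, "tx": 0, "ty": 0, "tz": 0, "wx": 0, "wy": 0, "wz": -5}, {"jaw": -1, "tx": 0, "ty": 0, "tz": 0, "wx": 0, "wy": 0, "wz": -5}, {"jaw": -1, "tx": 0, "ty": 0, "tz": 0, "wx": 0, "wy": 0, "wz": -5}, {"jaw": -1, "tx": 0, "ty": 0, "tz": 0, "wx": 0, "wy": 0, "wz": 0}])

```text
clock: 23.5
tcp_pos: [0.5928, -0.0727, 0.2831]
orientation: [0.001, 0.524, 0.851, 0.0]
wrist_force: [-1.5, 0.4, 8.6]
finger_gap: 0.0391
```

```bash
python3 - <<'E'
from h import *
plan([.5925,-.0728,.283],-2.25); print(get_state()["ft_torque"])
cv2.imwrite("pics/w13.png",eyes.read_camera("wrist"))
im=eyes.read_camera("scene");cv2.imwrite("pics/s13.png",cv2.resize(im[170:330,190:400],None,fx=3.5,fy=3.5,interpolation=cv2.INTER_CUBIC))
E
```

```text
t 23.50 tcp [ 0.5928 -0.0727  0.2831] yaw 26.75 zaxis [ 0.0017 -0.     -1.    ] gap 0.0391 F [-1.54  0.35  8.62] q [-0.26  0.42 -0.11  1.04  0.    0.85]
shift cm [ 0.01 -0.03  0.01] wz 29.00
rotvec deg [1.0e-01 2.0e-02 2.9e+01]
[0.16218928 0.46707154 0.02787721]
```

View pics/w13.png

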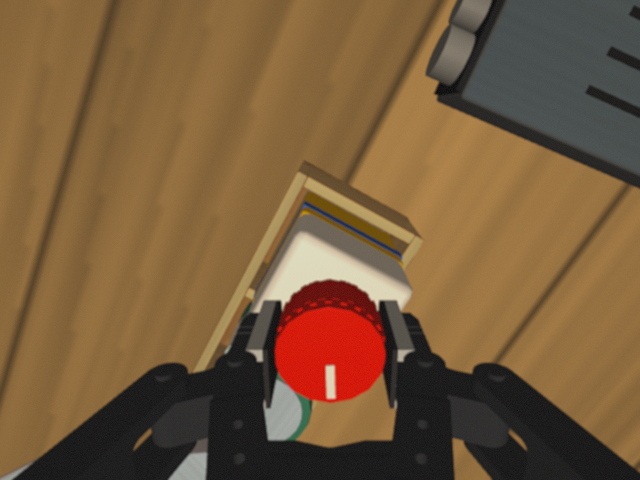

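View pics/s13.png

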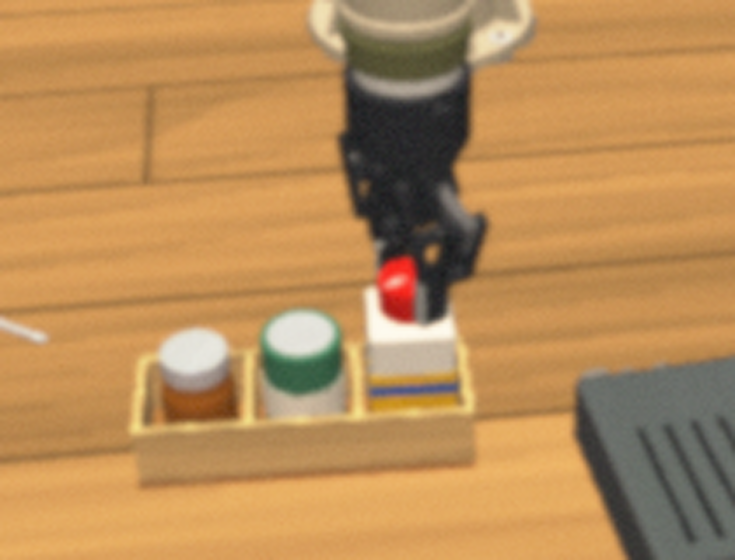

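Call:
carry_out(motion=[{"jaw": -1, "tx": 0, "ty": 0, "tz": 0, "wx": 0, "wy": 0, "wz": -5}, {"jaw": -1, "tx": 0, "ty": 0, "tz": 0, "wx": 0, "wy": 0, "wz": -6}, {"jaw": -1, "tx": 0, "ty": 0, "tz": 0, "wx": 0, "wy": 0, "wz": -6}, {"jaw": -1, "tx": 0, "ty": 0, "tz": 0, "wx": 0, "wy": 0, "wz": -6}, {"jaw": -1, "tx": 0, "ty": 0, "tz": 0, "wx": 0, "wy": 0, "wz": -6}, {"jaw": -1, "tx": 0, "ty": 0, "tz": 0, "wx": 0, "wy": 0, "wz": -6}, {"jaw": -1, "tx": 0, "ty": 0, "tz": 0, "wx": 0, "wy": 0, "wz": -6}, {"jaw": -1, "tx": 0, "ty": 0, "tz": 0, "wx": 0, "wy": 0, "wz": -6}, {"jaw": -1, "tx": 0, "ty": 0, "tz": 0, "wx": 0, "wy": 0, "wz": -6}, {"jaw": -1, "tx": 0, "ty": 0, "tz": 0, "wx": 0, "wy": 0, "wz": -6}, {"jaw": -1, "tx": 0, "ty": 0, "tz": 0, "wx": 0, "wy": 0, "wz": -3}, {"jaw": -1, "tx": 0, "ty": 0, "tz": 0, "wx": 0, "wy": 0, "wz": 0}])

```text
clock: 25.1
tcp_pos: [0.5925, -0.0733, 0.2831]
orientation: [0.0, 0.011, 1.0, -0.001]
wrist_force: [-4.2, -2.4, 9.0]
finger_gap: 0.0385
```

```bash
python3 - <<'E'
from h import *
plan([.5925,-.0728,.283],87.75); print(get_state()["ft_torque"])
cv2.imwrite("pics/w14.png",eyes.read_camera("wrist"))
E
```

```text
t 25.10 tcp [ 0.5925 -0.0733  0.2831] yaw 88.69 zaxis [ 7.0e-04 -1.5e-03 -1.0e+00] gap 0.0385 F [-4.21 -2.38  8.99] q [-0.26  0.42 -0.11  1.04 -0.   -0.23]
shift cm [-0.    0.05  0.01] wz 0.94
rotvec deg [-0.08  0.04  0.94]
[-0.36648437  0.6675538   0.02452039]
```

View pics/w14.png

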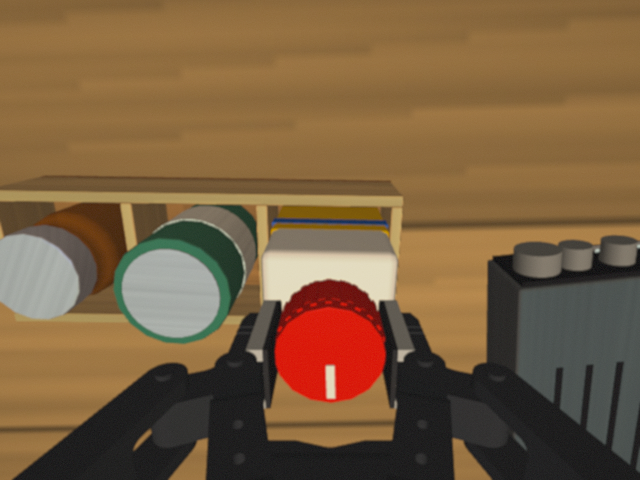

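Call:
carry_out(motion=[{"jaw": -1, "tx": 0, "ty": 0, "tz": -0.2, "wx": 0, "wy": 0, "wz": 0}, {"jaw": -1, "tx": 0, "ty": 0, "tz": -0.3, "wx": 0, "wy": 0, "wz": 0}, {"jaw": -1, "tx": 0, "ty": 0, "tz": -0.4, "wx": 0, "wy": 0, "wz": 0}, {"jaw": -1, "tx": 0, "ty": 0, "tz": 0, "wx": 0, "wy": 0, "wz": 0}])

```text
clock: 25.65
tcp_pos: [0.5925, -0.0728, 0.291]
orientation: [-0.0, 0.011, 1.0, 0.0]
wrist_force: [-0.3, -2.3, -0.1]
finger_gap: 0.0388
```

```bash
python3 - <<'E'
from h import *
plan([.5925,-.0728,.378],88)
cv2.imwrite("pics/w15.png",eyes.read_camera("wrist"))
E
```

```text
t 25.65 tcp [ 0.5925 -0.0728  0.291 ] yaw 88.70 zaxis [-3.e-04  1.e-04 -1.e+00] gap 0.0388 F [-0.34 -2.33 -0.07] q [-0.26  0.41 -0.1   1.06  0.   -0.23]
shift cm [ 0.01  0.   -8.7 ] wz 0.70
rotvec deg [ 0.   -0.02  0.7 ]
```

View pics/w15.png

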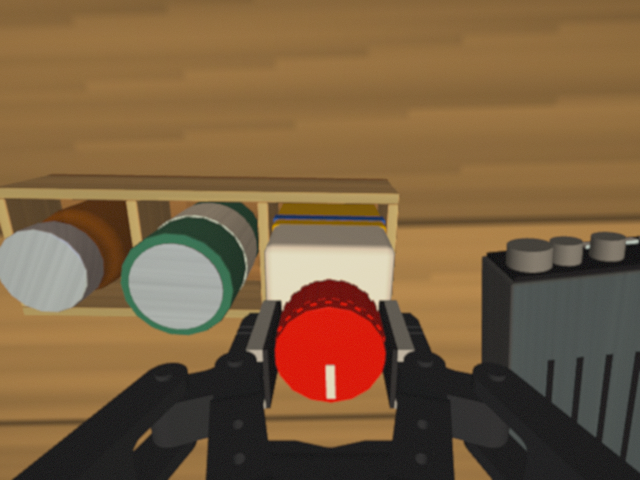

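No weight felt and the bottle top stays put in the view (shrinking at row ~240) while the cap rises. Continuing the lift.

Call:
carry_out(motion=[{"jaw": -1, "tx": 0, "ty": 0, "tz": -0.7, "wx": 0, "wy": 0, "wz": 0}, {"jaw": -1, "tx": 0, "ty": 0, "tz": -1, "wx": 0, "wy": 0, "wz": 0}, {"jaw": -1, "tx": 0, "ty": 0, "tz": -1.5, "wx": 0, "wy": 0, "wz": 0}, {"jaw": -1, "tx": 0, "ty": 0, "tz": -1.5, "wx": 0, "wy": 0, "wz": 0}, {"jaw": -1, "tx": 0, "ty": 0, "tz": -1.5, "wx": 0, "wy": 0, "wz": 0}, {"jaw": -1, "tx": 0, "ty": 0, "tz": -1.2, "wx": 0, "wy": 0, "wz": 0}, {"jaw": -1, "tx": 0, "ty": 0, "tz": -0.8, "wx": 0, "wy": 0, "wz": 0}, {"jaw": -1, "tx": 0, "ty": 0, "tz": -0.3, "wx": 0, "wy": 0, "wz": 0}, {"jaw": -1, "tx": 0, "ty": 0, "tz": 0, "wx": 0, "wy": 0, "wz": 0}, {"jaw": -1, "tx": 0, "ty": 0, "tz": 0, "wx": 0, "wy": 0, "wz": 0}, {"jaw": -1, "tx": 0, "ty": 0, "tz": 0, "wx": 0, "wy": 0, "wz": 0}, {"jaw": -1, "tx": 0, "ty": 0, "tz": 0, "wx": 0, "wy": 0, "wz": 0}])

```text
clock: 27.2
tcp_pos: [0.5925, -0.0728, 0.3759]
orientation: [-0.0, 0.011, 1.0, 0.0]
wrist_force: [-0.5, -0.2, -0.5]
finger_gap: 0.0387
```

```bash
python3 - <<'E'
from h import *
plan([.5925,-.0728,.378],88)
cv2.imwrite("pics/w16.png",eyes.read_camera("wrist"))
im=eyes.read_camera("scene");cv2.imwrite("pics/s16.png",cv2.resize(im[150:330,130:400],None,fx=2.9,fy=2.9,interpolation=cv2.INTER_CUBIC))
cv2.imwrite("pics/t16.png",eyes.read_camera("top"))
E
```

```text
t 27.20 tcp [ 0.5925 -0.0728  0.3759] yaw 88.69 zaxis [-5.e-04  2.e-04 -1.e+00] gap 0.0387 F [-0.49 -0.24 -0.49] q [-0.26  0.37  0.05  1.26  0.   -0.23]
shift cm [-0.    0.   -0.21] wz 0.69
rotvec deg [ 0.01 -0.03  0.69]
```

View pics/w16.png

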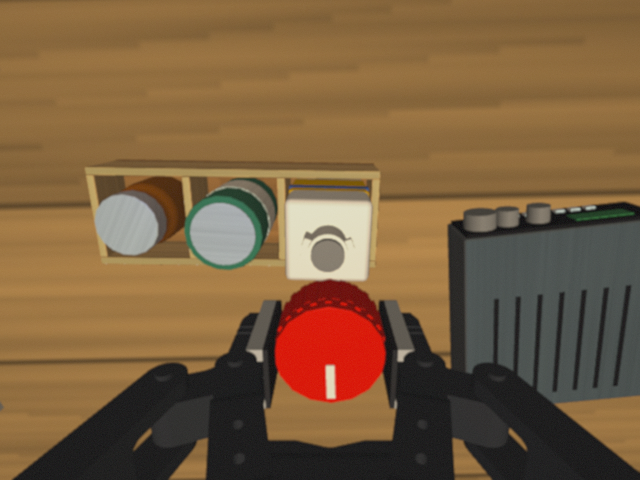

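View pics/s16.png

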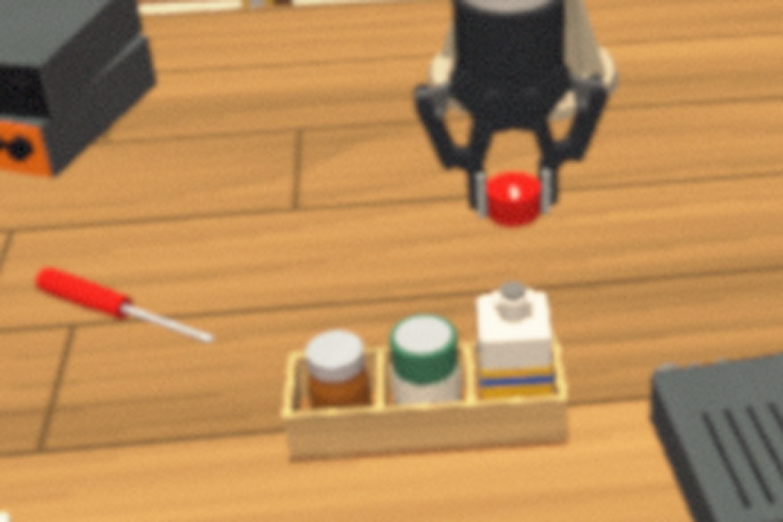

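View pics/t16.png

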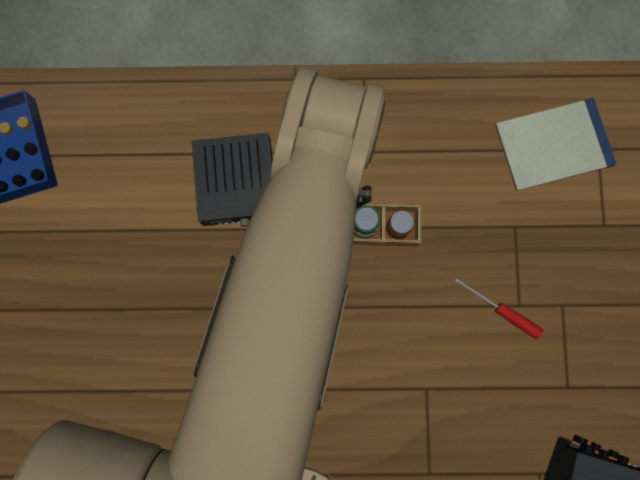

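```bash
python3 - <<'E'
from h import *
w=eyes.calibration("wrist");s=get_state()
print("neck",cast(w,(328,255),.131),"cap top",cast(w,(330.5,354),.227),"tcp",s["tcp_pos"])
env.hand_in()
E
```

```text
neck [[ 0.59146002 -0.07280515  0.131     ]] cap top [[ 0.59319993 -0.07160184  0.227     ]] tcp [ 0.59252493 -0.07280569  0.37610285]
the job is handed in; nothing more can be done
```

The job is done and handed in at about 27 s of the 64 s allowed. The tin stands upright in the middle cell, and the bottle stands upright and squarely in the +y end cell.

**Opening the cap:** I pressed it down to about 9 N, roughly 4 mm by the spring figures. I then turned it counter-clockwise about 91° while pressed and lifted it off with no pull on the bottle.

**Last checks before hand-in:**
- **Neck and bottle:** the neck shows bare, and the bottle did not turn with the cap.
- **Cap:** it is held level, with the tool tilted by less than 0.1°. It hangs within about 2 mm of the neck's axis and about 7 cm above it.
- **Other things:** the jar, radio and screwdriver appear unmoved in the final pictures.

**Disagreements:** the top and wrist cameras differed by 2 to 5 mm on the positions of the tin, bottle and crate. I used in-between values and lined the bottle up to its cell in the wrist picture before lowering it.

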